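Load the shaker

ROBOT

A 7-joint arm with a two-finger parallel gripper is mounted at the origin on the work surface. World frame = base frame: x ahead of the robot, y to its left, z up, the work surface at z = 0. Lengths are in m, angles in rad, forces in N, time in s.
With the tool pointing down it reaches from about 0.35 to 0.9 m from the base axis. Payload 8.1 kg.
Tool frame: the origin (TCP) lies at the very end of the fingers, on their centre line; the grasp point (between the pads) lies 19 mm behind it; z points along the fingers, y is the line along which they close (so a half turn about z gives the same grasp; the last joint's range is limited). The gripper opens to 92 mm and grips with 3 to 60 N. Pads are 19 mm wide; open, the fingers measure 130 mm over their backs; the gripper's body (75 mm by 190 mm) begins 47 mm behind the grasp point.
Start: joints at [-1.405, 0.434, 0.025, 1.573, -0.012, 1.134, -0.075], TCP at [0.166, 0.603, 0.227] pointing down, gripper open.
Joint ranges: [-2.62, 2.62], [-0.44, 2.09], [-1.27, 1.32], [0.08, 2.57], [-1.32, 4.46], [0.12, 2], [-2.74, 2.74]. Speed limits (rad/s): [2.22, 2.22, 3.01, 3.01, 3.14, 3.14, 3.14].

INTERFACE

Orientations are given as a rotation vector (axis times angle).
In Python, from cell import arm gives the robot as it stands.
- The arm moves only by the tool carry_out, never from a script. Its argument "commands" is a list of rows, each a list of 7 numbers: the opening, from 0 (shut) to 1 (fully open), then the shift along the tool's x, y, z each as a share of 0.025 m, from -1 to 1, then the turn, a rotation vector about the tool's x, y, z each as a share of 0.1 rad, from -1 to 1. A call has 1 to 8 rows; each row shifts and turns the commanded pose from where the row before left it, along the tool's axes as they then stand; what a row does not reach is not made up. A row lasts 1/10 s, in which the tool goes at most 50 mm and 8.59 degrees, less where a joint would pass 70% of its speed; a pose out of reach is approached as far as the arm can. A call with a number of a shift or a turn outside -1 to 1 is refused whole. A call with a gripper value outside its range is refused whole. The fingers move at their own pace and stop on an object; "squeeze" is the grip in N (left out, the last holds). Time passes only in rows, so rows that do not move let the fingers close. It gives the time, the measured TCP pose, the force, the opening and the grip force at its end, in the units of the state.
- arm.observe(): the state, without advancing time (a new reading comes with each control period).
- arm.get_image(name): name is "side" or "top" or "wrist"; returns a dict with "pixels" (400x640x3 uint8, red, green, blue), "range_z" (400x640 float32, m along the optical axis (not along the pixel's ray), 0 where there is no reading), "mtx" (3x3 intrinsics, pixels), "R" (3x3) and "t" (3): a world point X has camera coordinates R X + t; the wrist camera has in their place "tool_from_camera" (4x4, takes a point from camera to tool coordinates, whose origin is the TCP and whose axes are the flange's). Camera axes: x right, y down, z forward; pixel columns grow to the right and rows downward; lengths in m; the calibration is good to about 2 mm. A picture is of the moment at which its call begins: read the wrist's pose just before it.
- arm.sign_off(): hands the job in; it is judged then, once.
The state is a dict: "clock": time; "joints": joint angles; "dq": joint speeds; "joint_efforts": joint torques, N m; "position": TCP position; "ee_rot": TCP orientation; "force": force on the tool from outside, world axes, zero at the start; "ft_torque": the same for the moment, N m; "width": opening from 0.0 (shut) to 1.0 (fully open); "gripper_force": force on a finger pad.
Only numpy, scipy, OpenCV 4.12 (cv2) and the standard library are available. Lean on these libraries where they do the work, as an engineer would, in place of code of your own. Each camera call takes 0.05 s, during which the arm holds its last target. There are 200 camera calls.

TASK

Lift the steel caddy by its handle off the draining stand and set it down in the fenced nest on the shaker beside. Then lower every amber flask from the tray gently into the caddy so that each stands upright on its floor, and last swing the keeper arm fully shut so that its end rests in its catch. Leave the two jars where they stand in the tray.

Things in the scene. Friction and masses are not known exactly. Their poses are not given: they have to be found in the camera images.
- caddy: open steel flask caddy (0.6 kg): a rectangular box 150 (its x) x 240 (its y) x 70 high, walls and floor 5 thick, with a fixed arched carrying handle over its middle: a round bar 14 thick along its y axis, straight from y -95 to +95, axis 118 above the underside (top 125). Origin: centre of the underside; z up. Inside 140 x 230 x 65 deep, room for 3 flasks on each side of the handle
- stand: white draining stand, fixed: flat top 190 (x) x 270 (y) on four steel legs, top 70 above the bench. Origin: centre of its foot on the bench. The caddy starts on it
- shaker: orbital shaker, fixed: low white machine 250 (x) x 290 (y) with a dark platform whose top is 65 above the bench. An aluminium fence 22 high stands on the platform's far side and both sides and leaves a nest 174 (x) x 264 (y) for the caddy; its near side (-x) is closed by the keeper arm. Origin: centre of its foot on the bench; the caddy fits with its y axis along the shaker's y, either way round
- nest (a point): centre of the nest, on the platform's top face; axes as the shaker: x away from the keeper, y along the caddy's length, z up
- keeper (a joint): keeper arm of the shaker, in rad: 0 = shut, lying across the near side of the nest with its end in the forked catch; grows to 1.5 as it swings out towards the robot (seen from above clockwise, about the vertical line through keeper_pivot). A little friction holds it where it is left
- keeper_grip (a point): point on the axis of the upright white knob of the keeper arm, 16 below the knob's top, 139 above the bench; the knob is round, 22 thick, 60 tall, and stands 112 from the pivot axis, a little on the robot's side of the arm. Axes as the shaker when the arm is shut, turning with the arm
- keeper_pivot (a point): point on the keeper arm's vertical pivot axis, 28 above the platform, at the near left corner region of the nest
- tray: shallow white tray, fixed, 360 (x) x 190 (y), floor 4 thick, rim 16 high; the flasks and two jars start in it. Origin: centre of its underside
- flask0: stoppered amber glass flask (110 g), one of up to six alike: round bulb 54 in diameter (centre 29 up) on a flat base 40 wide, neck 22 thick, cylindrical white stopper 26 thick from 76 to 100 above the base. Origin: centre of the base; z up along the neck. None if absent
- flask1: stoppered amber glass flask (110 g), one of up to six alike: round bulb 54 in diameter (centre 29 up) on a flat base 40 wide, neck 22 thick, cylindrical white stopper 26 thick from 76 to 100 above the base. Origin: centre of the base; z up along the neck. None if absent
- flask2: stoppered amber glass flask (110 g), one of up to six alike: round bulb 54 in diameter (centre 29 up) on a flat base 40 wide, neck 22 thick, cylindrical white stopper 26 thick from 76 to 100 above the base. Origin: centre of the base; z up along the neck. None if absent
- flask3: stoppered amber glass flask (110 g), one of up to six alike: round bulb 54 in diameter (centre 29 up) on a flat base 40 wide, neck 22 thick, cylindrical white stopper 26 thick from 76 to 100 above the base. Origin: centre of the base; z up along the neck. None if absent
- flask4: stoppered amber glass flask (110 g), one of up to six alike: round bulb 54 in diameter (centre 29 up) on a flat base 40 wide, neck 22 thick, cylindrical white stopper 26 thick from 76 to 100 above the base. Origin: centre of the base; z up along the neck. None if absent
- flask5: stoppered amber glass flask (110 g), one of up to six alike: round bulb 54 in diameter (centre 29 up) on a flat base 40 wide, neck 22 thick, cylindrical white stopper 26 thick from 76 to 100 above the base. Origin: centre of the base; z up along the neck. None if absent
- jar0: squat amber jar with a white cap, straight-sided, 52 in diameter, 65 tall, standing among the flasks in the tray; it stays there. Origin: centre of its underside
- jar1: squat amber jar with a white cap, straight-sided, 52 in diameter, 65 tall, standing among the flasks in the tray; it stays there. Origin: centre of its underside
Things that resemble listed ones, but are neither listed nor needed, are in the scene too. Leave any pink or red look-alike of the flask5 alone.

How it is judged:
On the way, in this order (a step that is already met when the one before it is completed fails the run):
1. the empty caddy stands in the shaker's nest, before any flask is loaded (x of caddy in the frame of nest between -0.022 and 0.022 m and y of caddy in the frame of nest between -0.022 and 0.022 m and z of caddy in the frame of nest between -0.008 and 0.008 m and angle between caddy's own z axis and vertical below 0.06 rad and linear speed of caddy below 0.03 m/s and contact force between the fingers and caddy below 0.5 N), for 0.2 s.
2. every flask stands upright in the caddy in the nest (x of caddy in the frame of nest between -0.022 and 0.022 m and y of caddy in the frame of nest between -0.022 and 0.022 m and z of caddy in the frame of nest between -0.008 and 0.008 m and angle between caddy's own z axis and vertical below 0.06 rad and linear speed of caddy below 0.03 m/s and x of flask0 in the frame of caddy between -0.062 and 0.062 m and y of flask0 in the frame of caddy between -0.105 and 0.105 m and z of flask0 in the frame of caddy between -0.003 and 0.02 m and angle between each of flask0, flask1, flask2, flask3, flask4, flask5's own z axis and vertical below 0.3 rad and linear speed of each of flask0, flask1, flask2, flask3, flask4, flask5 below 0.05 m/s and x of flask1 in the frame of caddy between -0.062 and 0.062 m and y of flask1 in the frame of caddy between -0.105 and 0.105 m and z of flask1 in the frame of caddy between -0.003 and 0.02 m and x of flask2 in the frame of caddy between -0.062 and 0.062 m and y of flask2 in the frame of caddy between -0.105 and 0.105 m and z of flask2 in the frame of caddy between -0.003 and 0.02 m and x of flask3 in the frame of caddy between -0.062 and 0.062 m and y of flask3 in the frame of caddy between -0.105 and 0.105 m and z of flask3 in the frame of caddy between -0.003 and 0.02 m and x of flask4 in the frame of caddy between -0.062 and 0.062 m and y of flask4 in the frame of caddy between -0.105 and 0.105 m and z of flask4 in the frame of caddy between -0.003 and 0.02 m and x of flask5 in the frame of caddy between -0.062 and 0.062 m and y of flask5 in the frame of caddy between -0.105 and 0.105 m and z of flask5 in the frame of caddy between -0.003 and 0.02 m), for 0.2 s.
3. the keeper arm is swung shut (value of joint keeper below 0.06 rad), for 0.2 s.
At the end, for the whole second after the job is handed in: The caddy stands flat on the platform within 22 mm of the nest's centre along each axis (inside the fences), every flask present stands on the caddy's floor, upright within 0.3 rad, everything is at rest, and the keeper is within 0.06 rad of shut (all of step 2 and value of joint keeper below 0.06 rad); the robot touches nothing.
It fails at once if a flask drops into the caddy (moves faster than 0.5 m/s inside it, between its rim and 10 mm above its floor) ((x of flask0 in the frame of caddy between -0.07 and 0.07 m and y of flask0 in the frame of caddy between -0.115 and 0.115 m and z of flask0 in the frame of caddy between 0.015 and 0.06 m and linear speed of flask0 above 0.5 m/s) or (x of flask1 in the frame of caddy between -0.07 and 0.07 m and y of flask1 in the frame of caddy between -0.115 and 0.115 m and z of flask1 in the frame of caddy between 0.015 and 0.06 m and linear speed of flask1 above 0.5 m/s) or (x of flask2 in the frame of caddy between -0.07 and 0.07 m and y of flask2 in the frame of caddy between -0.115 and 0.115 m and z of flask2 in the frame of caddy between 0.015 and 0.06 m and linear speed of flask2 above 0.5 m/s) or (x of flask3 in the frame of caddy between -0.07 and 0.07 m and y of flask3 in the frame of caddy between -0.115 and 0.115 m and z of flask3 in the frame of caddy between 0.015 and 0.06 m and linear speed of flask3 above 0.5 m/s) or (x of flask4 in the frame of caddy between -0.07 and 0.07 m and y of flask4 in the frame of caddy between -0.115 and 0.115 m and z of flask4 in the frame of caddy between 0.015 and 0.06 m and linear speed of flask4 above 0.5 m/s) or (x of flask5 in the frame of caddy between -0.07 and 0.07 m and y of flask5 in the frame of caddy between -0.115 and 0.115 m and z of flask5 in the frame of caddy between 0.015 and 0.06 m and linear speed of flask5 above 0.5 m/s)).
It fails at once if a flask is pressed or knocked hard into the caddy (contact force over 30 N) (contact force between any of flask0, flask1, flask2, flask3, flask4, flask5 and caddy above 30 N).
It fails at once if a jar is moved more than 40 mm or tipped (distance of any of jar0, jar1 from where it was at the start of the episode above 0.04 m or angle between any of jar0, jar1's own z axis and vertical above 0.5 rad).
Of flask0, flask1, flask2, flask3, flask4, flask5 only 4 to 6 are there at a start; the rules pass over those that are not, and their reading is None.
At some moment in a run one of flask0, flask1, flask2, flask3, flask4, flask5 may be knocked a few centimetres aside while the robot is not near it.
It also fails if it takes over 210 s, if anything falls off the work surface, if the arm or the gripper's body presses on something with over 40 N, if the wrist force passes 120 N, or if a joint passes its speed limit or range.

## Working session

There is one attempt and no reset: what is moved stays moved. The work goes in short steps, Python scripts to look and compute and a tool call to move; the robot and the scene stay as the last step left them, time stands still between calls to the robot, and variables do not carry over. Pictures are saved under pics/ and viewed, at most 14 in all, crops included, and the job is handed in when it is done.

Besides the shell and the picture viewer there is one more tool, called after "Emit:" by a JSON object that holds its "name" and its "arguments". carry_out: Moves the arm, as the interface text tells. Shift numbers are shares of 0.025 m and turn numbers shares of 0.1 rad, none past 1 either way. Its arguments: {"type":"object","properties":{"commands":{"type":"array"},"squeeze":{"type":"number"}},"required":["commands"]}

```bash
ls; mkdir -p pics
cat > h.py <<'E'
import numpy as np, cv2
from cell import arm
from scipy.spatial.transform import Rotation as Ro
def cloud(im, T=None):
    """world points HxWx3 from depth; T=world_from_camera 4x4"""
    z=im["range_z"]; K=np.array(im["mtx"]); v,u=np.mgrid[:z.shape[0],:z.shape[1]]
    P=np.stack([(u-K[0,2])/K[0,0]*z,(v-K[1,2])/K[1,1]*z,z],-1)
    if T is None: return (P-np.array(im["t"]))@np.array(im["R"])
    return P@T[:3,:3].T+T[:3,3]
def wristT(s,im):
    T=np.eye(4);T[:3,:3]=Ro.from_rotvec(s["ee_rot"]).as_matrix();T[:3,3]=s["position"]
    return T@np.array(im["tool_from_camera"])
def save(n,px): cv2.imwrite(f"pics/{n}.png",cv2.cvtColor(px,cv2.COLOR_RGB2BGR))
E
python3 - <<'E'
from h import *
s=arm.observe(); print({k:np.round(v,3) for k,v in s.items()})
print(Ro.from_rotvec(s["ee_rot"]).as_matrix().round(3))
a=arm.get_image("top");b=arm.get_image("side")
save("top0",a["pixels"]);save("side0",b["pixels"])
np.savez("top0.npz",**a);np.savez("side0.npz",**b)
for i in(a,b): print(-np.array(i["R"]).T@i["t"])
E
```

```text
pics
{'clock': np.float64(0.0), 'joints': array([-1.405,  0.435,  0.025,  1.574, -0.012,  1.134, -0.075]), 'dq': array([-0.001, -0.001,  0.   ,  0.002,  0.001,  0.001, -0.001]), 'joint_efforts': array([ 0.0000e+00, -6.6784e+01,  9.8500e-01, -3.1446e+01, -6.0000e-02,
        4.3000e-02,  0.0000e+00]), 'position': array([0.166, 0.602, 0.226]), 'ee_rot': array([-4.210e-01, -3.113e+00,  2.000e-03]), 'force': array([-0.324,  0.52 ,  0.358]), 'ft_torque': array([ 0.008, -0.013, -0.023]), 'gripper_force': np.float64(0.0), 'width': np.float64(0.998)}
[[-0.964  0.266 -0.   ]
 [ 0.266  0.964 -0.002]
 [-0.    -0.002 -1.   ]]
[0.45631919 0.01193999 1.02686294]
[-5.35019204e-04  5.55794009e-01  5.91981280e-01]
```

View pics/top0.png

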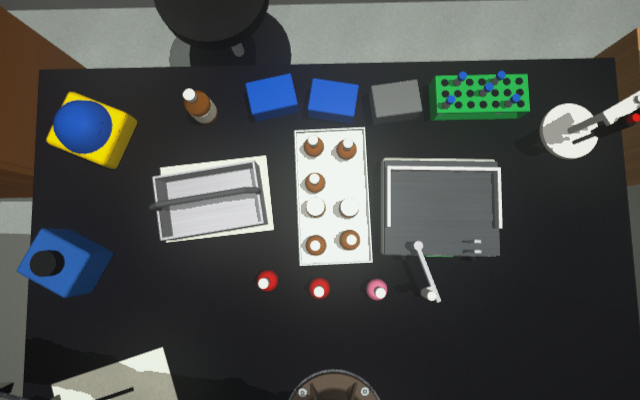

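View pics/side0.png

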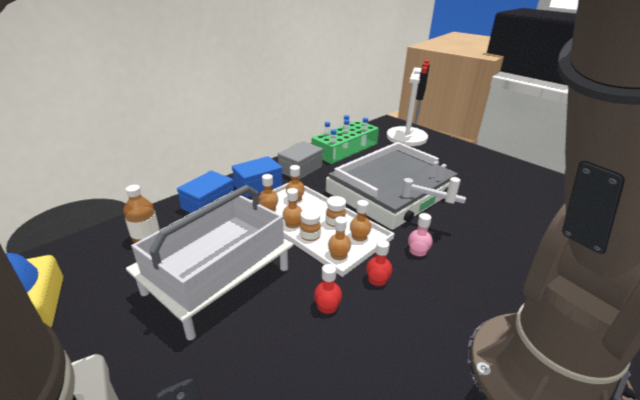

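The top view shows five amber flasks with white stoppers at about (313,146), (347,148), (315,182), (315,244) and (349,239). The jars, with wider caps, are at (315,207) and (348,208). The caddy is on its stand at (207,199), the shaker at (441,208), and the keeper is open with its knob at (431,295). Things I could confuse with flasks: the large labelled amber bottle (199,105), red flasks (268,281) and (319,289), the pink flask (376,289), and the jars. I'll leave all of those.

```bash
cat > m0.py <<'E'
from h import *
a=np.load("top0.npz"); P=cloud(a); px=a["pixels"]
def at(u,v,r=3): 
    q=P[v-r:v+r+1,u-r:u+r+1].reshape(-1,3); return np.median(q,0).round(4)
print("depth zero frac",(a["range_z"]==0).mean())
print("bench",at(150,330),"tray floor",at(331,165),"platform",at(440,190,6))
hsv=cv2.cvtColor(px,cv2.COLOR_RGB2HSV)
# stoppers/caps: white blobs in the tray area, with z above 0.05
roi=np.zeros(px.shape[:2],bool); roi[128:266,293:372]=1
for nm,lo,hi in (("stopper",.085,.115),("cap",.055,.082)):
    m=(roi&(P[...,2]>lo)&(P[...,2]<hi)&(hsv[...,1]<60)).astype(np.uint8)
    n,l,st,c=cv2.connectedComponentsWithStats(m)
    for i in range(1,n):
        if st[i,4]>15:
            q=P[l==i]; print(nm,st[i,4],c[i].round(1),np.median(q,0).round(4),((q.min(0)+q.max(0))/2).round(4))
# caddy handle
m=(P[...,2]>.178)&(P[...,2]<.21); m[:, :140]=0; m[:,285:]=0; m[:140]=0;m[250:]=0
q=P[m]; (c,sz,an)=cv2.minAreaRect(q[:,:2].astype(np.float32)); print("handle",c,sz,an,q[:,2].max(),np.percentile(q[:,2],90),m.sum())
m=(P[...,2]>.128)&(P[...,2]<.15); m[:, :140]=0; m[:,285:]=0; m[:140]=0;m[250:]=0
q=P[m];(c,sz,an)=cv2.minAreaRect(q[:,:2].astype(np.float32)); print("rim",c,sz,an,m.sum())
# fence & platform
m=(P[...,2]>.080)&(P[...,2]<.094); m[:,:375]=0;m[:,510:]=0;m[:150]=0;m[262:]=0
q=P[m];(c,sz,an)=cv2.minAreaRect(q[:,:2].astype(np.float32)); print("fence",c,sz,an,m.sum())
m=(P[...,2]>.058)&(P[...,2]<.071); m[:,:375]=0;m[:,510:]=0;m[:150]=0;m[262:]=0
q=P[m];(c,sz,an)=cv2.minAreaRect(q[:,:2].astype(np.float32)); print("platf",c,sz,an,m.sum())
for n,u,v in(("knob",431,295),("pivot",418,245)):
    w=P[v-12:v+13,u-12:u+13].reshape(-1,3); w=w[w[:,2]>.09]; print(n,w[:,2].max(), np.median(w[w[:,2]>w[:,2].max()-.012],0).round(4), (w[:,2]>w[:,2].max()-.012).sum())
E
python3 m0.py
```

```text
depth zero frac 0.00386328125
bench [ 0.2365  0.4725 -0.0031] tray floor [ 0.662  -0.0071  0.0028] platform [ 0.5805 -0.2789  0.0634]
stopper 93 [312.6 140.4] [0.7045 0.0377 0.1019] [0.7051 0.0387 0.0952]
stopper 93 [347.4 143.6] [ 0.6943 -0.0458  0.1014] [ 0.6959 -0.0468  0.0957]
stopper 90 [314.  178.9] [0.6084 0.0366 0.1015] [0.6088 0.0366 0.0984]
stopper 86 [350.9 239.5] [ 0.4608 -0.0492  0.1016] [ 0.4608 -0.0496  0.1008]
stopper 85 [314.8 245.4] [0.4492 0.0369 0.1017] [0.4481 0.0369 0.1   ]
cap 267 [315.  206.5] [0.5455 0.0361 0.0671] [0.5447 0.0362 0.068 ]
cap 265 [349.3 206.8] [ 0.5418 -0.049   0.0668] [ 0.542  -0.049   0.0655]
handle (0.5582028031349182, 0.28319308161735535) (0.01406895648688078, 0.22366657853126526) 8.619461059570312 0.1963327153595778 0.19363929064228905 638
rim (0.5589680075645447, 0.2815217077732086) (0.15040667355060577, 0.24467450380325317) 8.484801292419434 933
fence (0.5201025009155273, -0.2804911732673645) (0.28187131881713867, 0.2320929318666458) 87.96936798095703 908
platf (0.5370768308639526, -0.2802976369857788) (0.28676196932792664, 0.2380848228931427) 88.09141540527344 9656
knob 1.026862942920214 [0.4563 0.0119 1.0269] 2
pivot 1.026862942920214 [0.4563 0.0119 1.0269] 1
```

Run:
```python
import cv2
i=cv2.imread("pics/top0.png"); cv2.imwrite("pics/crop0.png",cv2.resize(i[120:310,285:515],None,fx=3.2,fy=3.1))
```

```text
(no output)
```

View pics/crop0.png

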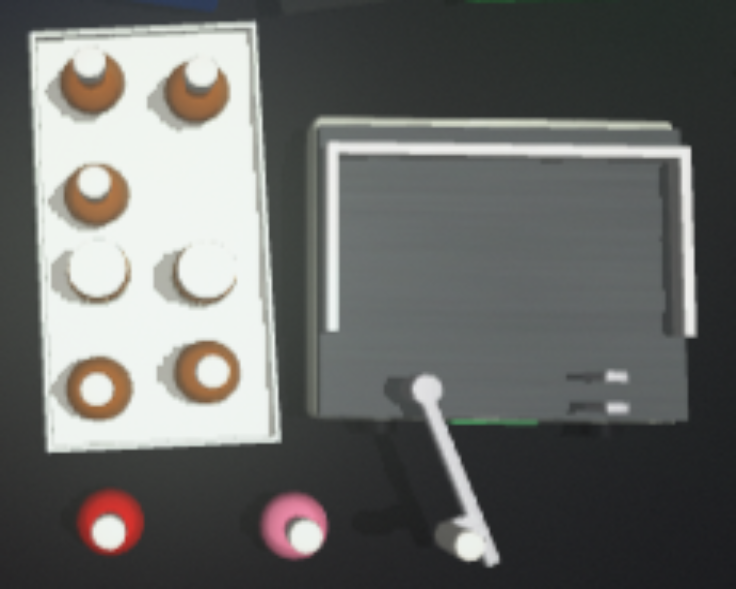

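The crop confirms five amber flasks, with stoppers at crop (90,62), (202,72), (95,181), (97,390) and (213,371), and two wide-capped jars at (98,270) and (205,270). Red and pink are outside the tray. Next I'll measure the fence, knob and pivot precisely.

```bash
cat > m1.py <<'E'
from h import *
a=dict(np.load("top0.npz")); px=a["pixels"]; K,R,t=a["mtx"],a["R"],a["t"]
def ray(uv,z):
    uv=np.atleast_2d(uv).astype(float); d=np.c_[(uv-[K[0,2],K[1,2]])/[K[0,0],K[1,1]],np.ones(len(uv))]@R
    o=-R.T@t; return o+d*((z-o[2])/d[:,2])[:,None]
g=px.min(2).astype(int)
m=(g>150).astype(np.uint8); m[:,:380]=0;m[:,508:]=0;m[:158]=0;m[310:]=0
n,l,st,c=cv2.connectedComponentsWithStats(m)
for i in range(1,n):
    if st[i,4]>8: print(i,st[i],c[i].round(1), ray(c[i],.087).round(4))
v,u=np.nonzero(m); X=ray(np.c_[u,v],.087)
yaw=-0.034
def fit(sel): return np.c_[u,v][sel]
L=(u<395)&(v>175)&(v<225); Rr=(u>493)&(v>175)&(v<225); F=(u>395)&(u<493)&(v<180)
for nm,s in(("L",L),("R",Rr),("F",F)):
    q=X[s]; 
    ax=(1,0) if nm=="F" else (0,1)
    p=np.polyfit(q[:,ax[0]],q[:,ax[1]],1) if nm!="F" else np.polyfit(q[:,1],q[:,0],1)
    print(nm,s.sum(),p, np.ptp(q,0))
print("knob top at .155", ray([[431,294]],.155).round(4))
E
python3 m1.py
```

```text
1 [384 158 111   4 206] [437.2 159.4] [[ 0.6538 -0.2682  0.087 ]]
2 [387 165 115  64 863] [440.6 182.4] [[ 0.5965 -0.2739  0.087 ]]
3 [414 241  27  61 383] [427.1 273.4] [[ 0.3762 -0.2311  0.087 ]]
4 [474 240   7   3  19] [477.3 241. ] [[ 0.4515 -0.356   0.087 ]]
5 [475 250   6   3  18] [477.5 251. ] [[ 0.4275 -0.3551  0.087 ]]
6 [380 287   6  12  55] [382.1 292.6] [[ 0.3329 -0.1214  0.087 ]]
L 196 [-0.03436372 -0.12540129] [0.11824111 0.01141016 0.        ]
R 157 [-0.03317397 -0.3976997 ] [0.11809097 0.00972285 0.        ]
F 565 [0.03287649 0.64855504] [0.03459672 0.23778068 0.        ]
knob top at .155 [[ 0.3368 -0.2202  0.155 ]]
```

Emit:
{"name": "carry_out", "arguments": {"commands": [[1, 0, 0, -0.2, 0, 0, 1], [1, 0, 0, -0.2, 0, 0, 1], [1, 0, 0, -0.2, 0, 0, 1], [1, 0, 0, -0.2, 0, 0, 1], [1, 0, 0, -0.2, 0, 0, 1], [1, 0, 0, -0.2, 0, 0, 1], [1, 0, 0, -0.2, 0, 0, 1], [1, 0, 0, -0.2, 0, 0, 1]], "squeeze": 40}}

```text
clock: 0.9
position: [0.1659, 0.6023, 0.2665]
ee_rot: [1.606, 2.7, -0.001]
force: [-0.3, 0.9, 0.3]
width: 1.003
gripper_force: 0.0
```

Emit:
{"name": "carry_out", "arguments": {"commands": [[1, 0, 0, 0, 0, 0, 1], [1, 0, 0, 0, 0, 0, 1], [1, 0, 0, 0, 0, 0, 1], [1, 0, 0, 0, 0, 0, 0.52], [1, 0, 0, 0, 0, 0, 0]]}}

```text
clock: 1.4
position: [0.1658, 0.6023, 0.2663]
ee_rot: [2.049, 2.381, -0.001]
force: [0.3, -0.3, -0.4]
width: 1.003
gripper_force: 0.0
```

```bash
cat > go.py <<'E'
"""go.py x y z [yaw of tool y]: what is left, in shares of the tool axes"""
import sys; from h import *
s=arm.observe(); M=Ro.from_rotvec(s["ee_rot"]).as_matrix(); p=np.array(s["position"])
g=list(map(float,sys.argv[1:]))
if len(g)>3:  # desired orientation: tool y at yaw, z down
    y=np.array([np.cos(g[3]),np.sin(g[3]),0]); z=np.array([0,0,-1.]); D=np.c_[np.cross(y,z),y,z]
    print("turn shares (tool)",(Ro.from_matrix(M.T@D).as_rotvec()/.1).round(2),"shift in final axes",(D.T@(np.array(g[:3])-p)/.025).round(2))
print("t",round(s["clock"],2),"p",p.round(4),"yaw_y",np.arctan2(M[1,1],M[0,1]).round(4),"tilt",M[2].round(3),"shift shares",(M.T@(np.array(g[:3])-p)/.025).round(2),"w",round(s["width"],3),"gf",round(float(s["gripper_force"]),1),"F",np.round(s["force"],1))
E
python3 go.py .5587 .2825 .26 .15
```

```text
turn shares (tool) [-0.    0.01 -0.01] shift in final axes [-15.    13.63   0.25]
t 1.4 p [0.1658 0.6023 0.2663] yaw_y 0.1493 tilt [-0.001 -0.    -1.   ] shift shares [-14.99  13.64   0.26] w 1.003 gf 0.0 F [ 0.3 -0.3 -0.4]
```

Emit:
{"name": "carry_out", "arguments": {"commands": [[1, -0.94, 0.85, 0, 0, 0, 0], [1, -0.94, 0.85, 0, 0, 0, 0], [1, -0.94, 0.85, 0, 0, 0, 0], [1, -0.94, 0.85, 0, 0, 0, 0], [1, -0.94, 0.85, 0, 0, 0, 0], [1, -0.94, 0.85, 0, 0, 0, 0], [1, -0.94, 0.85, 0, 0, 0, 0], [1, -0.94, 0.85, 0, 0, 0, 0]]}}

```text
clock: 2.2
position: [0.363, 0.441, 0.2666]
ee_rot: [-2.046, -2.384, 0.0]
force: [-0.5, -1.0, 0.2]
width: 1.0
gripper_force: 0.0
```

Emit:
{"name": "carry_out", "arguments": {"commands": [[1, -0.94, 0.85, 0, 0, 0, 0], [1, -0.94, 0.85, 0, 0, 0, 0], [1, -0.94, 0.85, 0, 0, 0, 0], [1, -0.94, 0.85, 0, 0, 0, 0], [1, -0.94, 0.85, 0, 0, 0, 0], [1, -0.94, 0.85, 0, 0, 0, 0], [1, -0.94, 0.85, 0, 0, 0, 0], [1, 0, 0, 0, 0, 0, 0]]}}

```text
clock: 3.0
position: [0.5373, 0.2968, 0.2667]
ee_rot: [2.053, 2.374, -0.001]
force: [0.3, 1.1, 0.2]
width: 1.003
gripper_force: 0.0
```

```bash
python3 go.py .5587 .2825 .169 .15
python3 - <<'E'
from h import *
s=arm.observe(); im=arm.get_image("wrist"); save("w1",im["pixels"])
P=cloud(im,wristT(s,im)); m=(P[...,2]>.185)&(P[...,2]<.2)&(P[...,1]>.15)
q=P[m]; print(m.sum(),cv2.minAreaRect(q[:,:2].astype(np.float32)),np.percentile(q[:,2],[50,95]))
E
```

```text
turn shares (tool) [ 0.01  0.03 -0.05] shift in final axes [-0.69  0.76  3.91]
t 3.0 p [0.5373 0.2968 0.2667] yaw_y 0.145 tilt [-0.003  0.001 -1.   ] shift shares [-0.68  0.76  3.91] w 1.003 gf 0.0 F [0.3 1.1 0.2]
3191 ((0.5589937567710876, 0.2865740656852722), (0.01395687647163868, 0.20974595844745636), 8.386295318603516) [0.19297809 0.19475283]
```

View pics/w1.png

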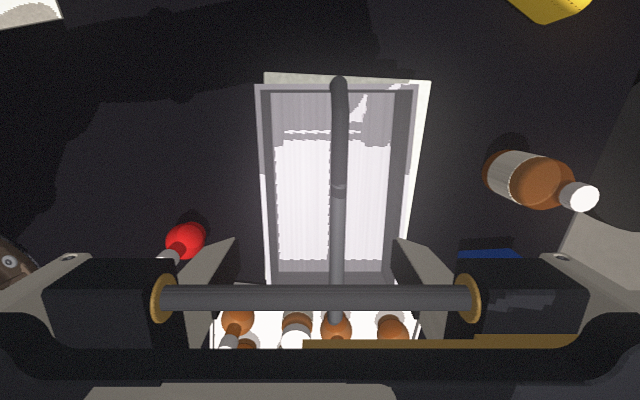

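The wrist view shows the handle running up the middle at column ~339 between the fingers, and its position agrees with the top view to 1 mm. Descend and grip.

Emit:
{"name": "carry_out", "arguments": {"commands": [[1, -0.7, 0.76, 0, 0, 0, -0.05], [1, 0, 0, 0.7, 0, 0, 0], [1, 0, 0, 0.8, 0, 0, 0], [1, 0, 0, 0.8, 0, 0, 0], [1, 0, 0, 0.8, 0, 0, 0], [1, 0, 0, 0.8, 0, 0, 0], [1, 0, 0, 0, 0, 0, 0], [0, 0, 0, 0, 0, 0, 0]]}}

```text
clock: 3.85
position: [0.5546, 0.2879, 0.1694]
ee_rot: [-2.04, -2.388, 0.001]
force: [0.2, 0.3, -0.2]
width: 0.952
gripper_force: 0.0
```

Emit:
{"name": "carry_out", "arguments": {"commands": [[0, 0, 0, 0, 0, 0, 0], [0, 0, 0, 0, 0, 0, 0], [0, 0, 0, 0, 0, 0, 0], [0, 0, 0, 0, 0, 0, 0], [0, 0, 0, 0, 0, 0, 0], [0, 0, 0, 0, 0, 0, 0], [0, 0, 0, 0, 0, 0, 0], [0, 0, 0, 0, 0, 0, 0]], "squeeze": 50}}

```text
clock: 4.65
position: [0.5552, 0.2872, 0.1692]
ee_rot: [2.043, 2.387, 0.0]
force: [1.5, 0.1, -0.1]
width: 0.264
gripper_force: 0.0
```

```bash
python3 go.py .5587 .2825 .29 .15
```

```text
turn shares (tool) [ 0.   -0.    0.05] shift in final axes [-0.2   0.11 -4.83]
t 4.65 p [0.5552 0.2872 0.1692] yaw_y 0.1549 tilt [ 0.  0. -1.] shift shares [-0.21  0.11 -4.83] w 0.264 gf 0.0 F [ 1.5  0.1 -0.1]
```

Emit:
{"name": "carry_out", "arguments": {"commands": [[0, 0, 0, 0, 0, 0, 0], [0, 0, 0, 0, 0, 0, 0], [0, 0, 0, 0, 0, 0, 0], [0, 0, 0, 0, 0, 0, 0], [0, 0, 0, -0.3, 0, 0, 0], [0, 0, 0, -0.5, 0, 0, 0], [0, 0, 0, -0.5, 0, 0, 0], [0, 0, 0, -0.5, 0, 0, 0]]}}

```text
clock: 5.45
position: [0.555, 0.2871, 0.2154]
ee_rot: [-2.043, -2.387, 0.0]
force: [0.1, 0.6, -6.3]
width: 0.138
gripper_force: 50.0
```

```bash
python3 go.py .549 -.28 .29 -.0335
```

```text
turn shares (tool) [-0.   -0.    1.89] shift in final axes [-22.68   0.52  -2.98]
t 5.45 p [0.555  0.2871 0.2154] yaw_y 0.155 tilt [ 0. -0. -1.] shift shares [-22.38  -3.74  -2.98] w 0.138 gf 50.0 F [ 0.1  0.6 -6.3]
```

Emit:
{"name": "carry_out", "arguments": {"commands": [[0, 0, 0, -0.6, 0, 0, 0.3], [0, 0, 0, -0.6, 0, 0, 0.4], [0, 0, 0, -0.6, 0, 0, 0.4], [0, 0, 0, -0.6, 0, 0, 0.4], [0, 0, 0, -0.6, 0, 0, 0.3], [0, -0.2, 0, 0, 0, 0, 0.1], [0, -0.4, 0, 0, 0, 0, 0], [0, -0.6, 0, 0, 0, 0, 0]]}}

```text
clock: 6.25
position: [0.5535, 0.2564, 0.2883]
ee_rot: [-2.258, -2.184, 0.002]
force: [-0.2, -0.7, -6.4]
width: 0.138
gripper_force: 50.0
```

Emit:
{"name": "carry_out", "arguments": {"commands": [[0, -0.8, 0, 0, 0, 0, 0], [0, -0.8, 0, 0, 0, 0, 0], [0, -0.8, 0, 0, 0, 0, 0], [0, -0.8, 0, 0, 0, 0, 0], [0, -0.8, 0, 0, 0, 0, 0], [0, -0.8, 0, 0, 0, 0, 0], [0, -0.8, 0, 0, 0, 0, 0], [0, -0.8, 0, 0, 0, 0, 0]]}}

```text
clock: 7.05
position: [0.5483, 0.0952, 0.2893]
ee_rot: [-2.261, -2.181, -0.0]
force: [0.4, -0.5, -6.2]
width: 0.137
gripper_force: 50.0
```

Emit:
{"name": "carry_out", "arguments": {"commands": [[0, -0.8, 0, 0, 0, 0, 0], [0, -0.8, 0, 0, 0, 0, 0], [0, -0.8, 0, 0, 0, 0, 0], [0, -0.8, 0, 0, 0, 0, 0], [0, -0.8, 0, 0, 0, 0, 0], [0, -0.8, 0, 0, 0, 0, 0], [0, -0.8, 0, 0, 0, 0, 0], [0, -0.8, 0, 0, 0, 0, 0]]}}

```text
clock: 7.85
position: [0.5424, -0.0646, 0.2894]
ee_rot: [2.261, 2.181, 0.001]
force: [0.2, 0.3, -6.5]
width: 0.138
gripper_force: 50.0
```

Emit:
{"name": "carry_out", "arguments": {"commands": [[0, -0.8, 0, 0, 0, 0, 0], [0, -0.8, 0, 0, 0, 0, 0], [0, -0.8, 0, 0, 0, 0, 0], [0, -0.8, 0, 0, 0, 0, 0], [0, -0.8, 0, 0, 0, 0, 0], [0, -0.6, 0, 0, 0, 0, 0], [0, -0.4, 0, 0, 0, 0, 0], [0, 0, 0, 0, 0, 0, 0]]}}

```text
clock: 8.65
position: [0.5378, -0.1898, 0.2894]
ee_rot: [2.263, 2.178, -0.001]
force: [0.1, -0.0, -7.0]
width: 0.137
gripper_force: 50.0
```

```bash
python3 go.py .549 -.28 .29 -.0335
```

```text
turn shares (tool) [ 0.    0.01 -0.04] shift in final axes [-3.59  0.57 -0.02]
t 8.65 p [ 0.5378 -0.1898  0.2894] yaw_y -0.038 tilt [-0.001  0.    -1.   ] shift shares [-3.59  0.58 -0.02] w 0.137 gf 50.0 F [ 0.1 -0.  -7. ]
```

Emit:
{"name": "carry_out", "arguments": {"commands": [[0, -0.6, 0.1, 0, 0, 0, 0], [0, -0.7, 0.1, 0, 0, 0, 0], [0, -0.7, 0.1, 0, 0, 0, 0], [0, -0.7, 0.1, 0, 0, 0, 0], [0, -0.6, 0.1, 0, 0, 0, 0], [0, -0.3, 0.08, 0, 0, 0, 0], [0, 0, 0, 0, 0, 0, 0], [0, 0, 0, 0, 0, 0, 0]]}}

```text
clock: 9.45
position: [0.5501, -0.2771, 0.289]
ee_rot: [-2.259, -2.182, -0.001]
force: [-0.3, -0.2, -5.7]
width: 0.139
gripper_force: 50.0
```

```bash
python3 go.py .549 -.28 .29 -.0335
python3 - <<'E'
from h import *
s=arm.observe(); im=arm.get_image("wrist"); P=cloud(im,wristT(s,im))
a=arm.get_image("top"); Q=cloud(a); b=arm.get_image("side"); S=cloud(b)
px=[cv2.resize(x["pixels"][:, :],(400,250)) for x in (a,im,b)]
z0=s["position"][2]-.099
for n,C in(("wrist",P),("top",Q),("side",S)):
    m=(C[...,2]>z0+.060)&(C[...,2]<z0+.074)&(C[...,1]<-.1)&(C[...,0]>.4)&(C[...,0]<.7); q=C[m]; q=q[np.abs(q[:,0]-.549)<.11]
    print(n,len(q),cv2.minAreaRect(q[:,:2].astype(np.float32)) if len(q)>5 else "")
save("c2",np.vstack([np.hstack(px[:2]),np.hstack([px[2],px[2]*0])]))
E
```

```text
turn shares (tool) [-0.   -0.01 -0.01] shift in final axes [-0.12 -0.04 -0.04]
t 9.45 p [ 0.5501 -0.2771  0.289 ] yaw_y -0.0344 tilt [ 0.001 -0.    -1.   ] shift shares [-0.12 -0.04 -0.04] w 0.139 gf 50.0 F [-0.3 -0.2 -5.7]
wrist 7954 ((0.5522416830062866, -0.2294204980134964), (0.13957126438617706, 0.1505691260099411), 87.8708267211914)
top 621 ((0.5513479709625244, -0.27522796392440796), (0.2390879988670349, 0.1500953882932663), 88.86331939697266)
side 1073 ((0.5610439777374268, -0.6454524397850037), (0.98064124584198, 0.21468602120876312), 88.76593780517578)
```

View pics/c2.png

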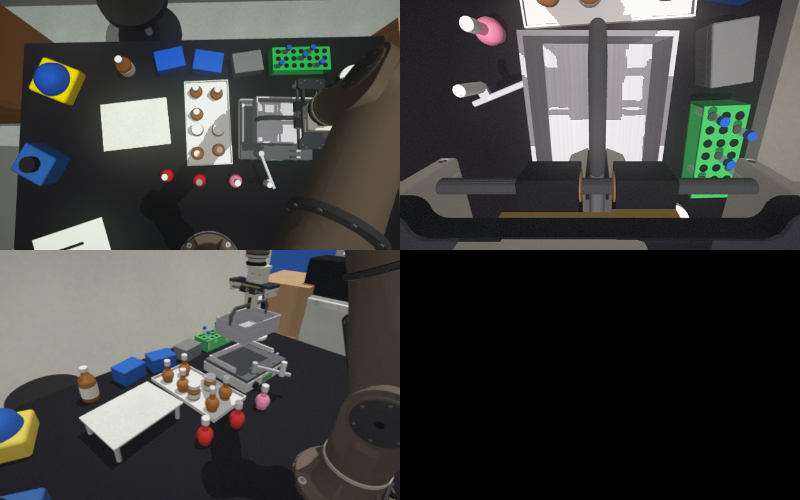

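The caddy hangs level over the nest with its rim fully seen from above: centre (0.551,-0.275), about 5 mm off in y. I'll correct that and lower.

Emit:
{"name": "carry_out", "arguments": {"commands": [[0, -0.2, -0.09, 0.2, 0, 0, 0.1], [0, 0, 0, 0.7, 0, 0, 0], [0, 0, 0, 0.8, 0, 0, 0], [0, 0, 0, 0.8, 0, 0, 0], [0, 0, 0, 0.8, 0, 0, 0], [0, 0, 0, 0.7, 0, 0, 0], [0, 0, 0, 0.4, 0, 0, 0], [0, 0, 0, 0.2, 0, 0, 0]]}}

```text
clock: 10.4
position: [0.5471, -0.2827, 0.1733]
ee_rot: [-2.27, -2.17, 0.001]
force: [-0.2, -0.3, -4.8]
width: 0.14
gripper_force: 50.0
```

```bash
python3 go.py .549 -.282 .1642 -.044
```

```text
turn shares (tool) [-0.01 -0.   -0.01] shift in final axes [0.03 0.08 0.36]
t 10.4 p [ 0.5471 -0.2827  0.1733] yaw_y -0.0452 tilt [ 0.    -0.001 -1.   ] shift shares [0.03 0.08 0.36] w 0.14 gf 50.0 F [-0.2 -0.3 -4.8]
```

Emit:
{"name": "carry_out", "arguments": {"commands": [[0, 0, 0.06, 0.15, 0, 0, 0], [0, 0, 0, 0.12, 0, 0, 0], [0, 0, 0, 0.06, 0, 0, 0], [0, 0, 0, 0.04, 0, 0, 0], [0, 0, 0, 0, 0, 0, 0]]}}

```text
clock: 10.9
position: [0.5491, -0.283, 0.1652]
ee_rot: [2.271, 2.171, 0.0]
force: [-1.3, -0.6, -6.7]
width: 0.139
gripper_force: 50.0
```

```bash
python3 go.py .549 -.282 .1642 -.044
```

```text
turn shares (tool) [ 0.    0.   -0.01] shift in final axes [ 0.04 -0.01  0.04]
t 10.9 p [ 0.5491 -0.283   0.1652] yaw_y -0.045 tilt [-0.  0. -1.] shift shares [ 0.04 -0.01  0.04] w 0.139 gf 50.0 F [-1.3 -0.6 -6.7]
```

Emit:
{"name": "carry_out", "arguments": {"commands": [[0, 0, 0, 0.03, 0, 0, 0], [0, 0, 0, 0.03, 0, 0, 0], [0, 0, 0, 0.02, 0, 0, 0], [0, 0, 0, 0, 0, 0, 0]]}}

```text
clock: 11.3
position: [0.5494, -0.2831, 0.1642]
ee_rot: [2.27, 2.17, 0.002]
force: [-3.6, 2.4, 6.0]
width: 0.138
gripper_force: 50.0
```

Emit:
{"name": "carry_out", "arguments": {"commands": [[0.4, 0, 0, 0, 0, 0, 0], [0.4, 0, 0, 0, 0, 0, 0], [0.6, 0, 0, 0, 0, 0, 0], [0.6, 0, 0, 0, 0, 0, 0]]}}

```text
clock: 11.7
position: [0.5492, -0.2832, 0.1631]
ee_rot: [2.271, 2.17, 0.0]
force: [0.8, 0.5, 1.1]
width: 0.437
gripper_force: 0.0
```

```bash
python3 go.py .549 -.282 .1642 -.044
python3 - <<'E'
from h import *
a=arm.get_image("top"); Q=cloud(a); z=Q[...,2]
m=(z>.122)&(z<.142)&(Q[...,1]<-.12)&(Q[...,1]>-.43)&(Q[...,0]>.45)&(Q[...,0]<.65); q=Q[m]
print(len(q),np.median(z[m]),cv2.minAreaRect(q[:,:2].astype(np.float32)))
E
```

```text
turn shares (tool) [ 0.    0.   -0.01] shift in final axes [ 0.05 -0.01 -0.04]
t 11.7 p [ 0.5492 -0.2832  0.1631] yaw_y -0.0452 tilt [-0.  0. -1.] shift shares [ 0.05 -0.01 -0.04] w 0.437 gf 0.0 F [0.8 0.5 1.1]
447 0.13250873431052815 ((0.5515531301498413, -0.2461702823638916), (0.16818441450595856, 0.15047506988048553), 87.30230712890625)
```

Landed; the rim height is right. Retreat, then turn the tool so the fingers close along the caddy's length.

Emit:
{"name": "carry_out", "arguments": {"commands": [[0.6, 0, 0, -0.5, 0, 0, 0], [0.6, 0, 0, -0.8, 0, 0, 0], [0.6, 0, 0, -1, 0, 0, 0], [0.6, 0, 0, -1, 0, 0, 0], [0.6, 0, 0, -1, 0, 0, 0], [0.6, 0, 0, -0.8, 0, 0, 0], [0.6, 0, 0, 0, 0, 0, -1], [0.6, 0, 0, 0, 0, 0, -1]]}}

```text
clock: 12.55
position: [0.5494, -0.2834, 0.2923]
ee_rot: [2.037, 2.389, 0.001]
force: [0.7, 0.5, -0.4]
width: 0.602
gripper_force: 0.0
```

Emit:
{"name": "carry_out", "arguments": {"commands": [[0.6, 0, 0, 0, 0, 0, -1], [0.6, 0, 0, 0, 0, 0, -1], [0.6, 0, 0, 0, 0, 0, -1], [0.6, 0, 0, 0, 0, 0, -1], [0.6, 0, 0, 0, 0, 0, -1], [0.6, 0, 0, 0, 0, 0, -1], [0.6, 0, 0, 0, 0, 0, -1], [0.6, 0, 0, 0, 0, 0, -1]]}}

```text
clock: 13.35
position: [0.5489, -0.2833, 0.2915]
ee_rot: [0.946, 2.995, -0.001]
force: [-0.8, 0.1, -0.3]
width: 0.597
gripper_force: 0.0
```

Emit:
{"name": "carry_out", "arguments": {"commands": [[0.6, 0, 0, 0, 0, 0, -1], [0.6, 0, 0, 0, 0, 0, -1], [0.6, 0, 0, 0, 0, 0, -1], [0.6, 0, 0, 0, 0, 0, -1], [0.6, 0, 0, 0, 0, 0, -1], [0.6, 0, 0, 0, 0, 0, -0.8], [0.6, 0, 0, 0, 0, 0, 0]]}}

```text
clock: 14.05
position: [0.5489, -0.2834, 0.2915]
ee_rot: [0.055, 3.14, -0.001]
force: [-0.8, 0.3, 0.6]
width: 0.601
gripper_force: 0.0
```

```bash
cat > fl.py <<'E'
from h import *
def flasks(save_as=None):
    a=arm.get_image("top"); Q=cloud(a); hsv=cv2.cvtColor(a["pixels"],cv2.COLOR_RGB2HSV)
    if save_as: save(save_as,a["pixels"])
    m=((Q[...,2]>.085)&(Q[...,2]<.112)&(hsv[...,1]<60)&(hsv[...,2]>110)&(Q[...,1]<.12)&(Q[...,1]>-.13)&(Q[...,0]>.39)&(Q[...,0]<.78)).astype(np.uint8)
    n,l,st,c=cv2.connectedComponentsWithStats(m)
    for i in range(1,n):
        if st[i,4]>10:
            q=Q[l==i]; q=q[q[:,2]>np.percentile(q[:,2],90)-.006]   # top disc only
            print("stopper",st[i,4],len(q),c[i].round(1),((q[:,:2].min(0)+q[:,:2].max(0))/2).round(4),np.ptp(q[:,:2],axis=0).round(3),np.median(q[:,2]).round(4))
    return a,Q
if __name__=="__main__":
    a,z=flasks()
    Q=z; z=Q[...,2]
    m=(z>.122)&(z<.142)&(Q[...,1]<-.12)&(Q[...,1]>-.43)&(Q[...,0]>.45)&(Q[...,0]<.65); q=Q[m]
    print("caddy rim",len(q),np.median(z[m]),cv2.minAreaRect(q[:,:2].astype(np.float32)))
    m=(z>.175)&(z<.195)&(Q[...,1]<-.12)&(Q[...,1]>-.43)&(Q[...,0]>.5)&(Q[...,0]<.6); q=Q[m]; 
    if len(q)>9: print("handle",len(q),cv2.minAreaRect(q[:,:2].astype(np.float32)))
E
python3 fl.py; python3 go.py .45 -.05 .20 1.537
```

```text
stopper 86 82 [312.7 140. ] [0.7062 0.0387] [0.023 0.022] 0.102
stopper 82 80 [347.5 143. ] [ 0.6969 -0.0468] [0.023 0.022] 0.1021
stopper 87 81 [314.  178.7] [0.6097 0.0366] [0.023 0.024] 0.1017
stopper 83 79 [350.8 239.5] [ 0.4608 -0.0494] [0.022 0.024] 0.1019
stopper 85 84 [314.8 245.4] [0.4481 0.0369] [0.022 0.024] 0.1011
caddy rim 657 0.13230263955376528 ((0.5495425462722778, -0.2853987216949463), (0.2461877167224884, 0.15035493671894073), 87.21382904052734)
handle 214 ((0.5527324676513672, -0.21155226230621338), (0.07250453531742096, 0.013778378255665302), 88.1381607055664)
turn shares (tool) [-0.    0.01 -0.04] shift in final axes [4.27 9.19 3.65]
t 14.1 p [ 0.5489 -0.2833  0.2912] yaw_y 1.5327 tilt [-0.001 -0.    -1.   ] shift shares [4.31 9.18 3.64] w 0.602 gf 0.0 F [-0.2  0.4  0.3]
```

Emit:
{"name": "carry_out", "arguments": {"commands": [[0.6, 0.3, 0.6, 0.3, 0, 0, -0.04], [0.6, 0.3, 0.8, 0.3, 0, 0, 0], [0.6, 0.3, 0.8, 0.3, 0, 0, 0], [0.6, 0.3, 0.8, 0.3, 0, 0, 0], [0.6, 0.3, 0.8, 0.3, 0, 0, 0], [0.6, 0.3, 0.8, 0.3, 0, 0, 0], [0.6, 0.3, 0.8, 0.3, 0, 0, 0], [0.6, 0.3, 0.8, 0.3, 0, 0, 0]]}}

```text
clock: 14.9
position: [0.4939, -0.1255, 0.2307]
ee_rot: [0.055, 3.14, -0.0]
force: [0.1, 1.0, -0.5]
width: 0.602
gripper_force: 0.0
```

Emit:
{"name": "carry_out", "arguments": {"commands": [[0.6, 0.3, 0.8, 0.3, 0, 0, 0], [0.6, 0.3, 0.8, 0.3, 0, 0, 0], [0.6, 0.3, 0.8, 0.3, 0, 0, 0], [0.6, 0.2, 0.7, 0.3, 0, 0, 0], [0.6, 0, 0, 0, 0, 0, 0], [0.6, 0, 0, 0, 0, 0, 0]]}}

```text
clock: 15.5
position: [0.4693, -0.048, 0.2009]
ee_rot: [0.052, 3.141, -0.0]
force: [0.9, 0.3, 0.1]
width: 0.603
gripper_force: 0.0
```

```bash
python3 go.py .4608 -.0494 .074 1.537
python3 - <<'E'
from h import *
s=arm.observe(); im=arm.get_image("wrist"); save("w3",im["pixels"]); P=cloud(im,wristT(s,im))
z=P[...,2]; m=((z>.092)&(z<.112)&(im["pixels"].min(2)>110)).astype(np.uint8)
n,l,st,c=cv2.connectedComponentsWithStats(m)
for i in range(1,n):
    if st[i,4]>60: q=P[l==i]; print(st[i,4],c[i].round(0),((q.min(0)+q.max(0))/2).round(4),np.ptp(q,0).round(3))
E
```

```text
turn shares (tool) [-0.    0.01  0.01] shift in final axes [ 0.34 -0.07  5.08]
t 15.5 p [ 0.4693 -0.048   0.2009] yaw_y 1.5379 tilt [-0.001 -0.    -1.   ] shift shares [ 0.34 -0.06  5.08] w 0.603 gf 0.0 F [0.9 0.3 0.1]
835 [226.  41.] [ 0.3331 -0.1145  0.099 ] [0.024 0.025 0.005]
877 [408.  43.] [0.3389 0.031  0.0971] [0.024 0.025 0.009]
764 [569.  67.] [0.3609 0.1627 0.0991] [0.024 0.025 0.005]
2119 [108. 124.] [ 0.3954 -0.2223  0.1035] [0.117 0.054 0.015]
590 [409. 177.] [0.4481 0.0377 0.1026] [0.025 0.025 0.005]
573 [314. 192.] [ 0.4594 -0.0486  0.0988] [0.025 0.024 0.013]
```

View pics/w3.png

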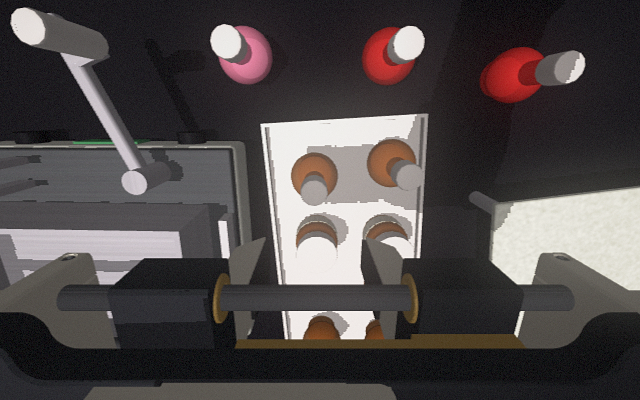

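The wrist view shows the amber flask's stopper at (314,192), agreeing with the top view to 1.5 mm. Pink and red are at the top of the picture, outside the tray. Descend and grip.

Emit:
{"name": "carry_out", "arguments": {"commands": [[0.6, 0.37, -0.04, 0.3, 0, 0, 0], [0.6, 0, 0, 0.8, 0, 0, 0], [0.6, 0, 0, 0.9, 0, 0, 0], [0.6, 0, 0, 0.9, 0, 0, 0], [0.6, 0, 0, 0.9, 0, 0, 0], [0.6, 0, 0, 0.8, 0, 0, 0], [0.6, 0, 0, 0.45, 0, 0, 0], [0.6, 0, 0, 0, 0, 0, 0]], "squeeze": 15}}

```text
clock: 16.35
position: [0.4585, -0.0491, 0.0731]
ee_rot: [-0.052, -3.138, 0.001]
force: [-0.1, -0.3, 0.8]
width: 0.602
gripper_force: 0.0
```

Emit:
{"name": "carry_out", "arguments": {"commands": [[0.1, 0, 0, 0, 0, 0, 0], [0.1, 0, 0, 0, 0, 0, 0], [0.1, 0, 0, 0, 0, 0, 0], [0.1, 0, 0, 0, 0, 0, 0], [0.1, 0, 0, 0, 0, 0, 0], [0.1, 0, 0, 0, 0, 0, 0], [0.1, 0, 0, 0, 0, 0, 0], [0.1, 0, 0, 0, 0, 0, 0]]}}

```text
clock: 17.15
position: [0.4603, -0.0487, 0.0747]
ee_rot: [0.05, 3.14, -0.0]
force: [0.4, -0.8, 6.3]
width: 0.28
gripper_force: 15.0
```

```bash
python3 go.py .5845 -.3545 .275 1.537
```

```text
turn shares (tool) [-0.    0.01  0.02] shift in final axes [ -5.38 -12.06  -8.01]
t 17.15 p [ 0.4603 -0.0487  0.0747] yaw_y 1.5387 tilt [-0.001 -0.    -1.   ] shift shares [ -5.37 -12.07  -8.01] w 0.28 gf 15.0 F [ 0.4 -0.8  6.3]
```

Emit:
{"name": "carry_out", "arguments": {"commands": [[0.1, 0, 0, -0.5, 0, 0, 0], [0.1, 0, 0, -1, 0, 0, 0], [0.1, 0, 0, -1, 0, 0, 0], [0.1, 0, 0, -1, 0, 0, 0], [0.1, 0, 0, -1, 0, 0, 0], [0.1, 0, 0, -1, 0, 0, 0], [0.1, -0.15, -0.3, -1, 0, 0, 0], [0.1, -0.25, -0.6, -1, 0, 0, 0]]}}

```text
clock: 17.95
position: [0.4685, -0.0703, 0.2626]
ee_rot: [-0.047, -3.141, -0.001]
force: [0.6, -0.5, -1.2]
width: 0.276
gripper_force: 15.0
```

Emit:
{"name": "carry_out", "arguments": {"commands": [[0.1, -0.36, -0.8, -0.5, 0, 0, 0], [0.1, -0.36, -0.8, 0, 0, 0, 0], [0.1, -0.36, -0.8, 0, 0, 0, 0], [0.1, -0.36, -0.8, 0, 0, 0, 0], [0.1, -0.36, -0.8, 0, 0, 0, 0], [0.1, -0.36, -0.8, 0, 0, 0, 0], [0.1, -0.36, -0.8, 0, 0, 0, 0], [0.1, -0.36, -0.8, 0, 0, 0, 0]]}}

```text
clock: 18.75
position: [0.5358, -0.234, 0.2737]
ee_rot: [-0.05, -3.14, -0.001]
force: [1.0, -1.2, -0.8]
width: 0.276
gripper_force: 15.0
```

Emit:
{"name": "carry_out", "arguments": {"commands": [[0.1, -0.36, -0.8, 0, 0, 0, 0], [0.1, -0.36, -0.8, 0, 0, 0, 0], [0.1, -0.36, -0.8, 0, 0, 0, 0], [0.1, -0.36, -0.8, 0, 0, 0, 0], [0.1, -0.36, -0.8, 0, 0, 0, 0], [0.1, -0.3, -0.7, 0, 0, 0, 0], [0.1, 0, 0, 0, 0, 0, 0], [0.1, 0, 0, 0, 0, 0, 0]]}}

```text
clock: 19.55
position: [0.5843, -0.3524, 0.2734]
ee_rot: [-0.051, -3.14, -0.001]
force: [0.7, 1.0, -2.0]
width: 0.278
gripper_force: 15.0
```

```bash
python3 go.py .5845 -.3545 .14 1.537; python3 fl.py
python3 - <<'E'
from h import *
b=arm.get_image("side");w=arm.get_image("wrist"); save("c4",np.hstack([b["pixels"][100:330,200:580],w["pixels"][0:230,130:510]]))
E
```

```text
turn shares (tool) [ 0.01 -0.01  0.01] shift in final axes [-0.01 -0.08  5.34]
t 19.55 p [ 0.5843 -0.3524  0.2734] yaw_y 1.5384 tilt [ 0.001  0.001 -1.   ] shift shares [-0.02 -0.09  5.34] w 0.278 gf 15.0 F [ 0.7  1.  -2. ]
stopper 85 83 [312.7 139.9] [0.7061 0.0388] [0.025 0.022] 0.1019
stopper 82 76 [347.5 143. ] [ 0.6971 -0.0466] [0.023 0.022] 0.1021
stopper 87 83 [314.  178.7] [0.6096 0.0366] [0.022 0.024] 0.1019
stopper 84 80 [314.8 245.4] [0.4481 0.0369] [0.022 0.024] 0.1016
caddy rim 788 0.13250410532380402 ((0.5494153499603271, -0.2851533591747284), (0.2457229644060135, 0.1500183492898941), 87.24983978271484)
handle 619 ((0.5490866899490356, -0.28580498695373535), (0.22166000306606293, 0.013900041580200195), 87.30611419677734)
```

View pics/c4.png

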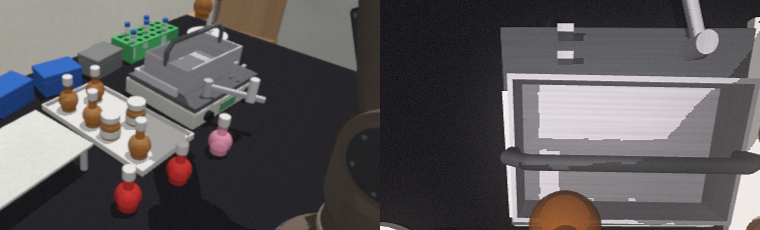

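The flask hangs over the far −y slot and the caddy sits squarely in the nest (handle visible, arm still open). Lower gently.

Emit:
{"name": "carry_out", "arguments": {"commands": [[0.1, 0.05, -0.1, 0.5, 0, 0, 0], [0.1, 0, 0, 0.8, 0, 0, 0], [0.1, 0, 0, 0.8, 0, 0, 0], [0.1, 0, 0, 0.8, 0, 0, 0], [0.1, 0, 0, 0.8, 0, 0, 0], [0.1, 0, 0, 0.7, 0, 0, 0], [0.1, 0, 0, 0.4, 0, 0, 0], [0.1, 0, 0, 0.1, 0, 0, 0]]}}

```text
clock: 20.5
position: [0.5825, -0.3544, 0.1501]
ee_rot: [-0.05, -3.139, -0.002]
force: [-0.4, 0.6, -1.2]
width: 0.28
gripper_force: 15.0
```

Emit:
{"name": "carry_out", "arguments": {"commands": [[0.1, 0, 0, 0.1, 0, 0, 0], [0.1, 0, 0, 0.1, 0, 0, 0], [0.1, 0, 0, 0.05, 0, 0, 0], [0.1, 0, 0, 0, 0, 0, 0]]}}

```text
clock: 20.9
position: [0.5834, -0.3551, 0.1458]
ee_rot: [0.05, 3.141, -0.0]
force: [0.5, 0.1, -1.8]
width: 0.275
gripper_force: 15.0
```

```bash
python3 go.py .5835 -.355 .1407 1.537
```

```text
turn shares (tool) [-0.    0.    0.02] shift in final axes [-0.    0.01  0.2 ]
t 20.9 p [ 0.5834 -0.3551  0.1458] yaw_y 1.539 tilt [-0. -0. -1.] shift shares [-0.    0.01  0.2 ] w 0.275 gf 15.0 F [ 0.5  0.1 -1.8]
```

Emit:
{"name": "carry_out", "arguments": {"commands": [[0.1, 0, 0, 0.07, 0, 0, 0], [0.1, 0, 0, 0.06, 0, 0, 0], [0.1, 0, 0, 0.05, 0, 0, 0], [0.1, 0, 0, 0.03, 0, 0, 0], [0.1, 0, 0, 0, 0, 0, 0]]}}

```text
clock: 21.4
position: [0.5836, -0.3553, 0.1408]
ee_rot: [0.05, 3.14, -0.0]
force: [-0.6, 0.3, 3.9]
width: 0.28
gripper_force: 15.0
```

```bash
python3 go.py .5835 -.355 .1407 1.537
```

```text
turn shares (tool) [-0.    0.01  0.02] shift in final axes [0.   0.01 0.  ]
t 21.4 p [ 0.5836 -0.3553  0.1408] yaw_y 1.5389 tilt [-0.001 -0.    -1.   ] shift shares [0.   0.01 0.  ] w 0.28 gf 15.0 F [-0.6  0.3  3.9]
```

Emit:
{"name": "carry_out", "arguments": {"commands": [[0.5, 0, 0, 0, 0, 0, 0], [0.5, 0, 0, 0, 0, 0, 0], [0.5, 0, 0, -0.1, 0, 0, 0], [0.5, 0, 0, -0.4, 0, 0, 0], [0.5, 0, 0, -0.8, 0, 0, 0], [0.5, 0, 0, -1, 0, 0, 0], [0.5, 0, 0, -1, 0, 0, 0], [0.5, 0.2, 0.5, -0.5, 0, 0, 0]]}}

```text
clock: 22.2
position: [0.5792, -0.3444, 0.2382]
ee_rot: [0.053, 3.138, -0.005]
force: [0.7, -1.0, -0.6]
width: 0.502
gripper_force: 0.0
```

Emit:
{"name": "carry_out", "arguments": {"commands": [[0.5, 0.3, 0.8, 0, 0, 0, 0], [0.5, 0.3, 0.8, 0, 0, 0, 0], [0.5, 0.3, 0.8, 0, 0, 0, 0], [0.5, 0.3, 0.8, 0, 0, 0, 0], [0.5, 0.3, 0.8, 0, 0, 0, 0], [0.5, 0.3, 0.8, 0, 0, 0, 0], [0.5, 0.3, 0.8, 0, 0, 0, 0], [0.5, 0.3, 0.8, 0, 0, 0, 0]]}}

```text
clock: 23.0
position: [0.5229, -0.1788, 0.2352]
ee_rot: [-0.049, -3.141, -0.001]
force: [0.5, -0.1, 0.1]
width: 0.501
gripper_force: 0.0
```

Emit:
{"name": "carry_out", "arguments": {"commands": [[0.5, 0.3, 0.8, 0.1, 0, 0, 0], [0.5, 0.3, 0.8, 0.1, 0, 0, 0], [0.5, 0.3, 0.8, 0.1, 0, 0, 0], [0.5, 0.3, 0.8, 0.1, 0, 0, 0], [0.5, 0.3, 0.8, 0.1, 0, 0, 0], [0.5, 0.3, 0.8, 0.1, 0, 0, 0], [0.5, 0.3, 0.8, 0.1, 0, 0, 0], [0.5, 0.3, 0.8, 0.1, 0, 0, 0]]}}

```text
clock: 23.8
position: [0.4677, -0.0174, 0.2151]
ee_rot: [-0.049, -3.141, -0.0]
force: [-0.6, -0.3, -0.2]
width: 0.501
gripper_force: 0.0
```

Emit:
{"name": "carry_out", "arguments": {"commands": [[0.5, 0.3, 0.8, 0, 0, 0, 0], [0.5, 0.3, 0.8, 0, 0, 0, 0], [0.5, 0.2, 0.5, 0, 0, 0, 0], [0.5, 0, 0, 0, 0, 0, 0], [0.5, 0, 0, 0, 0, 0, 0]]}}

```text
clock: 24.3
position: [0.4503, 0.0343, 0.2153]
ee_rot: [0.049, 3.141, -0.0]
force: [0.6, -0.9, -0.2]
width: 0.5
gripper_force: 0.0
```

```bash
python3 fl.py;python3 go.py .4475 .0372 .074 1.537
python3 - <<'E'
from h import *
b=arm.get_image("side"); save("s5",cv2.resize(b["pixels"][100:250,280:520],None,fx=3,fy=3))
E
```

```text
stopper 87 81 [312.7 140. ] [0.7063 0.0387] [0.023 0.022] 0.1017
stopper 82 77 [347.5 143. ] [ 0.6972 -0.0466] [0.023 0.022] 0.1026
stopper 87 82 [314.  178.7] [0.6097 0.0366] [0.022 0.024] 0.1015
caddy rim 982 0.13234639586335378 ((0.549556314945221, -0.28519517183303833), (0.24558371305465698, 0.15043696761131287), 87.188720703125)
handle 627 ((0.5492970943450928, -0.28597885370254517), (0.22129476070404053, 0.014205856248736382), 87.26044464111328)
turn shares (tool) [-0.    0.    0.02] shift in final axes [0.13 0.13 5.65]
t 24.35 p [0.4505 0.0337 0.2153] yaw_y 1.5386 tilt [-0. -0. -1.] shift shares [0.13 0.14 5.65] w 0.495 gf 0.0 F [ 0.3 -0.9  1.3]
```

View pics/s5.png

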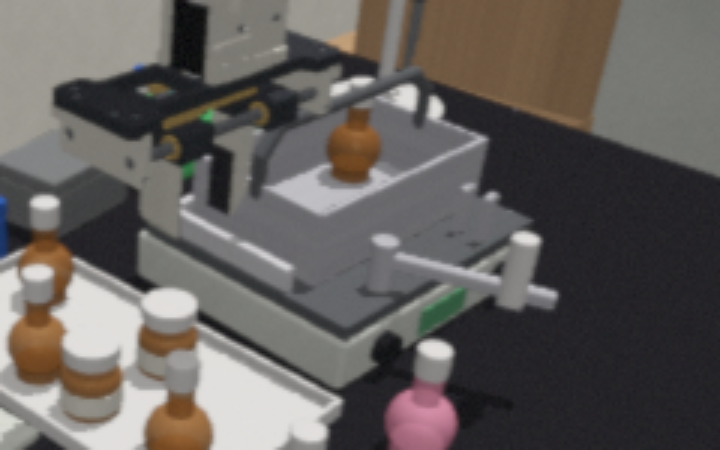

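Flask 1 stands upright in the caddy's far −y corner at (355,150), and the second tray flask is still below the gripper. Next I grip it and carry it to the near −y slot.

Emit:
{"name": "carry_out", "arguments": {"commands": [[0.6, 0.1, 0.13, 0.3, 0, 0, 0], [0.6, 0, 0, 0.9, 0, 0, 0], [0.6, 0, 0, 0.9, 0, 0, 0], [0.6, 0, 0, 0.9, 0, 0, 0], [0.6, 0, 0, 0.9, 0, 0, 0], [0.6, 0, 0, 0.9, 0, 0, 0], [0.6, 0, 0, 0.6, 0, 0, 0], [0.6, 0, 0, 0.2, 0, 0, 0]], "squeeze": 15}}

```text
clock: 25.2
position: [0.447, 0.0371, 0.0735]
ee_rot: [-0.051, -3.138, 0.001]
force: [-0.6, -0.1, 0.6]
width: 0.601
gripper_force: 0.0
```

Emit:
{"name": "carry_out", "arguments": {"commands": [[0.6, 0, 0, 0, 0, 0, 0], [0.1, 0, 0, 0, 0, 0, 0], [0.1, 0, 0, 0, 0, 0, 0], [0.1, 0, 0, 0, 0, 0, 0], [0.1, 0, 0, 0, 0, 0, 0], [0.1, 0, 0, 0, 0, 0, 0], [0.1, 0, 0, 0, 0, 0, 0], [0.1, 0, 0, 0, 0, 0, 0]]}}

```text
clock: 26.0
position: [0.4486, 0.0377, 0.0756]
ee_rot: [0.05, 3.14, 0.0]
force: [-1.4, 0.3, 6.2]
width: 0.277
gripper_force: 15.0
```

Emit:
{"name": "carry_out", "arguments": {"commands": [[0.1, 0, 0, -0.5, 0, 0, 0], [0.1, 0, 0, -1, 0, 0, 0], [0.1, 0, 0, -1, 0, 0, 0], [0.1, 0, 0, -1, 0, 0, 0], [0.1, 0, 0, -1, 0, 0, 0], [0.1, 0, 0, -1, 0, 0, 0], [0.1, -0.08, -0.4, -1, 0, 0, 0], [0.1, -0.12, -0.6, -1, 0, 0, 0]]}}

```text
clock: 26.8
position: [0.452, 0.013, 0.2636]
ee_rot: [-0.047, -3.141, -0.0]
force: [0.8, -0.1, -1.0]
width: 0.278
gripper_force: 15.0
```

Emit:
{"name": "carry_out", "arguments": {"commands": [[0.1, -0.15, -0.8, -0.5, 0, 0, 0], [0.1, -0.15, -0.8, 0, 0, 0, 0], [0.1, -0.15, -0.8, 0, 0, 0, 0], [0.1, -0.15, -0.8, 0, 0, 0, 0], [0.1, -0.15, -0.8, 0, 0, 0, 0], [0.1, -0.15, -0.8, 0, 0, 0, 0], [0.1, -0.15, -0.8, 0, 0, 0, 0], [0.1, -0.15, -0.8, 0, 0, 0, 0]]}}

```text
clock: 27.6
position: [0.4771, -0.1491, 0.2749]
ee_rot: [-0.05, -3.14, -0.0]
force: [0.9, -0.3, -1.8]
width: 0.277
gripper_force: 15.0
```

Emit:
{"name": "carry_out", "arguments": {"commands": [[0.1, -0.15, -0.8, 0, 0, 0, 0], [0.1, -0.15, -0.8, 0, 0, 0, 0], [0.1, -0.15, -0.8, 0, 0, 0, 0], [0.1, -0.15, -0.8, 0, 0, 0, 0], [0.1, -0.15, -0.8, 0, 0, 0, 0], [0.1, -0.15, -0.8, 0, 0, 0, 0], [0.1, -0.15, -0.8, 0, 0, 0, 0], [0.1, -0.15, -0.8, 0, 0, 0, 0]]}}

```text
clock: 28.4
position: [0.502, -0.3098, 0.2747]
ee_rot: [-0.05, -3.14, -0.001]
force: [0.1, -0.0, -1.2]
width: 0.279
gripper_force: 15.0
```

Emit:
{"name": "carry_out", "arguments": {"commands": [[0.1, -0.15, -0.8, 0, 0, 0, 0], [0.1, -0.15, -0.7, 0, 0, 0, 0], [0.1, -0.1, -0.4, 0, 0, 0, 0], [0.1, 0, 0, 0, 0, 0, 0], [0.1, 0, 0, 0, 0, 0, 0]]}}

```text
clock: 28.9
position: [0.5107, -0.3562, 0.2748]
ee_rot: [-0.05, -3.141, -0.001]
force: [-0.3, -0.6, -0.9]
width: 0.28
gripper_force: 15.0
```

```bash
python3 go.py .5102 -.3524 .14 1.537
```

```text
turn shares (tool) [ 0.01 -0.01  0.02] shift in final axes [0.02 0.15 5.39]
t 28.9 p [ 0.5107 -0.3562  0.2748] yaw_y 1.5392 tilt [ 0.001  0.001 -1.   ] shift shares [0.02 0.15 5.39] w 0.28 gf 15.0 F [-0.3 -0.6 -0.9]
```

Emit:
{"name": "carry_out", "arguments": {"commands": [[0.1, 0.02, 0.15, 0.5, 0, 0, 0], [0.1, 0, 0, 0.8, 0, 0, 0], [0.1, 0, 0, 0.8, 0, 0, 0], [0.1, 0, 0, 0.8, 0, 0, 0], [0.1, 0, 0, 0.8, 0, 0, 0], [0.1, 0, 0, 0.7, 0, 0, 0], [0.1, 0, 0, 0.4, 0, 0, 0], [0.1, 0, 0, 0.1, 0, 0, 0]]}}

```text
clock: 29.7
position: [0.5098, -0.3518, 0.1512]
ee_rot: [-0.049, -3.139, -0.002]
force: [-0.6, 0.0, -0.8]
width: 0.279
gripper_force: 15.0
```

Emit:
{"name": "carry_out", "arguments": {"commands": [[0.1, 0, 0, 0.1, 0, 0, 0], [0.1, 0, 0, 0.1, 0, 0, 0], [0.1, 0, 0, 0.07, 0, 0, 0], [0.1, 0, 0, 0.05, 0, 0, 0], [0.1, 0, 0, 0.05, 0, 0, 0], [0.1, 0, 0, 0.03, 0, 0, 0], [0.1, 0, 0, 0, 0, 0, 0]]}}

```text
clock: 30.4
position: [0.5103, -0.3533, 0.1427]
ee_rot: [-0.05, -3.141, -0.0]
force: [1.1, 0.3, -1.1]
width: 0.28
gripper_force: 15.0
```

```bash
python3 go.py .5102 -.3524 .1416 1.537
```

```text
turn shares (tool) [ 0.   -0.    0.02] shift in final axes [0.   0.03 0.04]
t 30.4 p [ 0.5103 -0.3533  0.1427] yaw_y 1.5389 tilt [ 0.  0. -1.] shift shares [0.   0.03 0.04] w 0.28 gf 15.0 F [ 1.1  0.3 -1.1]
```

Emit:
{"name": "carry_out", "arguments": {"commands": [[0.1, 0, 0, 0.03, 0, 0, 0], [0.1, 0, 0, 0.03, 0, 0, 0], [0.1, 0, 0, 0, 0, 0, 0], [0.5, 0, 0, 0, 0, 0, 0], [0.5, 0, 0, 0, 0, 0, 0], [0.5, 0, 0, 0, 0, 0, 0], [0.5, 0, 0, -0.2, 0, 0, 0], [0.5, 0, 0, -0.6, 0, 0, 0]]}}

```text
clock: 31.2
position: [0.5096, -0.3527, 0.1603]
ee_rot: [-0.05, -3.139, -0.002]
force: [0.4, -0.1, 0.4]
width: 0.498
gripper_force: 0.0
```

Emit:
{"name": "carry_out", "arguments": {"commands": [[0.5, 0, 0, -1, 0, 0, 0], [0.5, 0, 0, -1, 0, 0, 0], [0.5, 0, 0, -1, 0, 0, 0], [0.5, -0.1, 0.5, -0.3, 0, 0, 0], [0.5, -0.17, 0.8, 0, 0, 0, 0], [0.5, -0.17, 0.8, 0, 0, 0, 0], [0.5, -0.17, 0.8, 0, 0, 0, 0], [0.5, -0.17, 0.8, 0, 0, 0, 0]]}}

```text
clock: 32.0
position: [0.5328, -0.2595, 0.2431]
ee_rot: [-0.049, -3.141, -0.001]
force: [-0.7, 0.0, -0.4]
width: 0.498
gripper_force: 0.0
```

Emit:
{"name": "carry_out", "arguments": {"commands": [[0.5, -0.17, 0.8, 0, 0, 0, 0], [0.5, -0.17, 0.8, 0, 0, 0, 0], [0.5, -0.17, 0.8, 0, 0, 0, 0], [0.5, -0.17, 0.8, 0, 0, 0, 0], [0.5, -0.17, 0.8, 0, 0, 0, 0], [0.5, -0.17, 0.8, 0, 0, 0, 0], [0.5, -0.17, 0.8, 0, 0, 0, 0], [0.5, -0.17, 0.8, 0, 0, 0, 0]]}}

```text
clock: 32.8
position: [0.5716, -0.1007, 0.2431]
ee_rot: [-0.049, -3.14, -0.001]
force: [0.3, -0.1, 0.4]
width: 0.498
gripper_force: 0.0
```

Emit:
{"name": "carry_out", "arguments": {"commands": [[0.5, -0.17, 0.8, 0.1, 0, 0, 0], [0.5, -0.17, 0.8, 0.1, 0, 0, 0], [0.5, -0.17, 0.8, 0.1, 0, 0, 0], [0.5, -0.17, 0.8, 0.1, 0, 0, 0], [0.5, -0.17, 0.8, 0.1, 0, 0, 0], [0.5, -0.17, 0.8, 0.1, 0, 0, 0], [0.5, 0, 0.3, 0, 0, 0, 0], [0.5, 0, 0, 0, 0, 0, 0]]}}

```text
clock: 33.6
position: [0.6009, 0.0257, 0.2282]
ee_rot: [-0.046, -3.14, -0.001]
force: [-0.3, -0.8, 0.7]
width: 0.496
gripper_force: 0.0
```

```bash
cat > wf.py <<'E'
from fl import *
flasks()
s=arm.observe(); im=arm.get_image("wrist"); P=cloud(im,wristT(s,im))
z=P[...,2]; m=((z>.094)&(z<.112)&(im["pixels"].min(2)>110)).astype(np.uint8)
n,l,st,c=cv2.connectedComponentsWithStats(m)
for i in range(1,n):
    if st[i,4]>60: q=P[l==i]; print("wrist",st[i,4],c[i].round(0),((q.min(0)+q.max(0))/2).round(4),np.ptp(q,0).round(3))
E
python3 wf.py;python3 go.py .6097 .0366 .074 1.537
```

```text
wrist 747 [32. 20.] [ 0.4383 -0.207   0.1038] [0.032 0.024 0.015]
wrist 443 [328. 202.] [0.6093 0.0378 0.1011] [0.024 0.024 0.009]
wrist 219 [331. 279.] [0.7004 0.0393 0.0995] [0.014 0.025 0.01 ]
turn shares (tool) [-0.01 -0.    0.01] shift in final axes [-0.33  0.55  6.19]
t 33.7 p [0.6011 0.0231 0.2287] yaw_y 1.5383 tilt [ 0.    -0.001 -1.   ] shift shares [-0.33  0.55  6.19] w 0.502 gf 0.0 F [ 0.3  0.1 -0.3]
```

Emit:
{"name": "carry_out", "arguments": {"commands": [[0.6, -0.33, 0.55, 0.2, 0, 0, 0], [0.6, 0, 0, 0.9, 0, 0, 0], [0.6, 0, 0, 1, 0, 0, 0], [0.6, 0, 0, 1, 0, 0, 0], [0.6, 0, 0, 1, 0, 0, 0], [0.6, 0, 0, 0.9, 0, 0, 0], [0.6, 0, 0, 0.8, 0, 0, 0], [0.6, 0, 0, 0.3, 0, 0, 0]], "squeeze": 15}}

```text
clock: 34.5
position: [0.6092, 0.0373, 0.074]
ee_rot: [-0.051, -3.138, 0.001]
force: [-0.0, 1.1, 0.0]
width: 0.603
gripper_force: 0.0
```

Emit:
{"name": "carry_out", "arguments": {"commands": [[0.6, 0, 0, 0.08, 0, 0, 0], [0.1, 0, 0, 0, 0, 0, 0], [0.1, 0, 0, 0, 0, 0, 0], [0.1, 0, 0, 0, 0, 0, 0], [0.1, 0, 0, 0, 0, 0, 0], [0.1, 0, 0, 0, 0, 0, 0], [0.1, 0, 0, 0, 0, 0, 0], [0.1, 0, 0, 0, 0, 0, 0]]}}

```text
clock: 35.3
position: [0.6105, 0.0374, 0.0748]
ee_rot: [0.05, 3.14, 0.0]
force: [-0.7, -0.5, 5.9]
width: 0.277
gripper_force: 15.0
```

Emit:
{"name": "carry_out", "arguments": {"commands": [[0.1, 0, 0, -0.5, 0, 0, 0], [0.1, 0, 0, -1, 0, 0, 0], [0.1, 0, 0, -1, 0, 0, 0], [0.1, 0, 0, -1, 0, 0, 0], [0.1, 0, 0, -1, 0, 0, 0], [0.1, 0, 0, -1, 0, 0, 0], [0.1, 0.03, -0.4, -1, 0, 0, 0], [0.1, 0.03, -0.6, -1, 0, 0, 0]]}}

```text
clock: 36.1
position: [0.6073, 0.0136, 0.2631]
ee_rot: [-0.047, -3.141, -0.001]
force: [-0.5, 0.2, -1.3]
width: 0.28
gripper_force: 15.0
```

Emit:
{"name": "carry_out", "arguments": {"commands": [[0.1, 0.03, -0.8, -0.5, 0, 0, 0], [0.1, 0.03, -0.8, 0, 0, 0, 0], [0.1, 0.03, -0.8, 0, 0, 0, 0], [0.1, 0.03, -0.8, 0, 0, 0, 0], [0.1, 0.03, -0.8, 0, 0, 0, 0], [0.1, 0.03, -0.8, 0, 0, 0, 0], [0.1, 0.03, -0.8, 0, 0, 0, 0], [0.1, 0.03, -0.8, 0, 0, 0, 0]]}}

```text
clock: 36.9
position: [0.5962, -0.1478, 0.2746]
ee_rot: [-0.05, -3.141, -0.0]
force: [0.2, 0.9, -1.6]
width: 0.281
gripper_force: 15.0
```

Emit:
{"name": "carry_out", "arguments": {"commands": [[0.1, 0.03, -0.8, 0, 0, 0, 0], [0.1, 0.03, -0.8, 0, 0, 0, 0], [0.1, 0.03, -0.8, 0, 0, 0, 0], [0.1, 0.03, -0.8, 0, 0, 0, 0], [0.1, 0.03, -0.8, 0, 0, 0, 0], [0.1, 0.03, -0.7, 0, 0, 0, 0], [0.1, 0, -0.4, 0, 0, 0, 0], [0.1, 0, 0, 0, 0, 0, 0]]}}

```text
clock: 37.7
position: [0.5876, -0.2761, 0.2743]
ee_rot: [-0.054, -3.141, 0.001]
force: [0.2, 0.3, -1.2]
width: 0.275
gripper_force: 15.0
```

```bash
python3 go.py .5855 -.2859 .14 1.537; python3 fl.py
```

```text
turn shares (tool) [-0.01 -0.   -0.  ] shift in final axes [ 0.07 -0.4   5.37]
t 37.7 p [ 0.5876 -0.2761  0.2743] yaw_y 1.5366 tilt [ 0.    -0.001 -1.   ] shift shares [ 0.07 -0.39  5.37] w 0.275 gf 15.0 F [ 0.2  0.3 -1.2]
stopper 86 83 [312.7 140. ] [0.7061 0.0387] [0.024 0.022] 0.102
stopper 82 79 [347.5 143. ] [ 0.6969 -0.0467] [0.023 0.022] 0.1016
caddy rim 738 0.13240155329929365 ((0.5496887564659119, -0.2855128347873688), (0.24546676874160767, 0.15063177049160004), 87.1884765625)
handle 625 ((0.5492488741874695, -0.2858447730541229), (0.22064700722694397, 0.01401289738714695), 87.26478576660156)
```

Emit:
{"name": "carry_out", "arguments": {"commands": [[0.1, 0.07, -0.4, 0.4, 0, 0, 0], [0.1, 0, 0, 0.8, 0, 0, 0], [0.1, 0, 0, 0.8, 0, 0, 0], [0.1, 0, 0, 0.8, 0, 0, 0], [0.1, 0, 0, 0.8, 0, 0, 0], [0.1, 0, 0, 0.7, 0, 0, 0], [0.1, 0, 0, 0.5, 0, 0, 0], [0.1, 0, 0, 0.1, 0, 0, 0]]}}

```text
clock: 38.55
position: [0.5852, -0.2835, 0.1497]
ee_rot: [-0.049, -3.138, -0.002]
force: [-0.9, -0.1, -1.4]
width: 0.277
gripper_force: 15.0
```

Emit:
{"name": "carry_out", "arguments": {"commands": [[0.1, 0, 0, 0.1, 0, 0, 0], [0.1, 0, 0, 0.1, 0, 0, 0], [0.1, 0, 0, 0.1, 0, 0, 0], [0.1, 0, 0, 0.06, 0, 0, 0], [0.1, 0, 0, 0.06, 0, 0, 0], [0.1, 0, 0, 0.03, 0, 0, 0], [0.1, 0, 0, 0, 0, 0, 0], [0.1, 0, 0, 0, 0, 0, 0]]}}

```text
clock: 39.35
position: [0.5862, -0.2845, 0.1408]
ee_rot: [0.05, 3.141, -0.0]
force: [0.0, -0.8, 2.6]
width: 0.28
gripper_force: 15.0
```

```bash
python3 go.py .5855 -.2859 .1408 1.537
```

```text
turn shares (tool) [-0.    0.01  0.02] shift in final axes [ 0.03 -0.06  0.  ]
t 39.35 p [ 0.5862 -0.2845  0.1408] yaw_y 1.5389 tilt [-0.001 -0.    -1.   ] shift shares [ 0.03 -0.06  0.  ] w 0.28 gf 15.0 F [ 0.  -0.8  2.6]
```

Emit:
{"name": "carry_out", "arguments": {"commands": [[0.5, 0, 0, 0, 0, 0, 0], [0.5, 0, 0, 0, 0, 0, 0], [0.5, 0, 0, 0, 0, 0, 0], [0.5, 0, 0, -0.2, 0, 0, 0], [0.5, 0, 0, -0.6, 0, 0, 0], [0.5, 0, 0, -1, 0, 0, 0], [0.5, 0, 0, -1, 0, 0, 0], [0.5, 0, 0, -1, 0, 0, 0]]}}

```text
clock: 40.15
position: [0.5861, -0.2846, 0.2379]
ee_rot: [0.05, 3.14, -0.001]
force: [0.8, -0.1, 0.6]
width: 0.501
gripper_force: 0.0
```

Emit:
{"name": "carry_out", "arguments": {"commands": [[0.5, -0.2, 0.5, 0, 0, 0, 0], [0.5, -0.33, 0.8, 0, 0, 0, 0], [0.5, -0.33, 0.8, 0, 0, 0, 0], [0.5, -0.33, 0.8, 0, 0, 0, 0], [0.5, -0.33, 0.8, 0, 0, 0, 0], [0.5, -0.33, 0.8, 0, 0, 0, 0], [0.5, -0.33, 0.8, 0, 0, 0, 0], [0.5, -0.33, 0.8, 0, 0, 0, 0]]}}

```text
clock: 40.95
position: [0.654, -0.1325, 0.2359]
ee_rot: [0.049, 3.141, 0.0]
force: [0.5, -0.4, 0.2]
width: 0.502
gripper_force: 0.0
```

Emit:
{"name": "carry_out", "arguments": {"commands": [[0.5, -0.33, 0.8, 0, 0, 0, 0], [0.5, -0.33, 0.8, 0, 0, 0, 0], [0.5, -0.33, 0.8, 0, 0, 0, 0], [0.5, -0.33, 0.8, 0, 0, 0, 0], [0.5, -0.2, 0.3, 0, 0, 0, 0], [0.5, 0, 0, 0, 0, 0, 0], [0.5, 0, 0, 0, 0, 0, 0]]}}

```text
clock: 41.65
position: [0.6941, -0.0489, 0.2355]
ee_rot: [-0.051, -3.141, 0.002]
force: [0.5, -0.8, -0.3]
width: 0.501
gripper_force: 0.0
```

```bash
python3 wf.py;python3 go.py .6969 -.0467 .074 1.537
```

```text
stopper 58 57 [311.5 139.7] [0.7062 0.0411] [0.023 0.018] 0.1019
wrist 444 [289. 176.] [ 0.6765 -0.0751  0.1003] [0.025 0.024 0.01 ]
wrist 422 [400. 200.] [0.7058 0.0388 0.1025] [0.024 0.025 0.005]
turn shares (tool) [-0.01 -0.   -0.  ] shift in final axes [-0.11  0.12  6.47]
t 41.75 p [ 0.694  -0.0495  0.2356] yaw_y 1.5369 tilt [ 0.    -0.001 -1.   ] shift shares [-0.11  0.12  6.47] w 0.498 gf 0.0 F [-0.7 -0.7 -0.5]
```

The wrist camera shows this flask has been knocked about 35 mm, to (0.6765,-0.0751). I'll check before gripping.

```bash
python3 - <<'E'
from h import *
im=arm.get_image("wrist"); b=arm.get_image("side")
save("w6",np.hstack([cv2.resize(im["pixels"][110:310,200:480],None,fx=1.5,fy=1.5),cv2.resize(b["pixels"][120:270,220:400],None,fx=2,fy=2)]))
E
python3 wf.py;python3 go.py .6765 -.0751 .074 1.537
```

```text
stopper 66 66 [311.8 139.8] [0.7058 0.0399] [0.024 0.02 ] 0.1018
wrist 445 [289. 177.] [ 0.6774 -0.0744  0.1004] [0.024 0.024 0.009]
wrist 416 [399. 200.] [0.7055 0.0392 0.1027] [0.024 0.024 0.005]
turn shares (tool) [-0.    0.    0.01] shift in final axes [ 0.67 -1.08  6.47]
t 41.95 p [ 0.6942 -0.0487  0.2357] yaw_y 1.5377 tilt [-0. -0. -1.] shift shares [ 0.67 -1.08  6.47] w 0.501 gf 0.0 F [ 0.2  0.  -0. ]
```

View pics/w6.png

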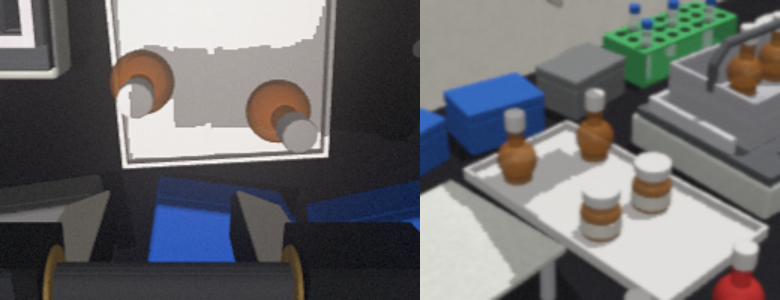

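Both remaining flasks stand upright: the knocked one at crop (133,90) by the tray's edge, the other at (285,115). Grip the knocked one and take it to the far +y slot.

Emit:
{"name": "carry_out", "arguments": {"commands": [[0.6, 0.35, -0.55, 0, 0, 0, 0], [0.6, 0.3, -0.52, 0.3, 0, 0, 0], [0.6, 0, 0, 0.9, 0, 0, 0], [0.6, 0, 0, 1, 0, 0, 0], [0.6, 0, 0, 1, 0, 0, 0], [0.6, 0, 0, 1, 0, 0, 0], [0.6, 0, 0, 1, 0, 0, 0], [0.6, 0, 0, 0.8, 0, 0, 0]], "squeeze": 15}}

```text
clock: 42.75
position: [0.6756, -0.0759, 0.0837]
ee_rot: [-0.053, -3.14, 0.001]
force: [-0.5, -0.7, 0.3]
width: 0.6
gripper_force: 0.0
```

Emit:
{"name": "carry_out", "arguments": {"commands": [[0.6, 0, 0, 0.35, 0, 0, 0], [0.6, 0, 0, 0.1, 0, 0, 0], [0.1, 0, 0, 0, 0, 0, 0], [0.1, 0, 0, 0, 0, 0, 0], [0.1, 0, 0, 0, 0, 0, 0], [0.1, 0, 0, 0, 0, 0, 0], [0.1, 0, 0, 0, 0, 0, 0], [0.1, 0, 0, 0, 0, 0, 0]]}}

```text
clock: 43.55
position: [0.6778, -0.0741, 0.0748]
ee_rot: [0.05, 3.14, -0.0]
force: [-0.1, 0.4, 4.0]
width: 0.279
gripper_force: 15.0
```

```bash
python3 go.py .5888 -.216 .275 1.537
```

```text
turn shares (tool) [-0.    0.01  0.02] shift in final axes [ 3.36 -5.79 -8.01]
t 43.55 p [ 0.6778 -0.0741  0.0748] yaw_y 1.5389 tilt [-0.001 -0.    -1.   ] shift shares [ 3.37 -5.79 -8.01] w 0.279 gf 15.0 F [-0.1  0.4  4. ]
```

Emit:
{"name": "carry_out", "arguments": {"commands": [[0.1, 0, 0, -0.5, 0, 0, 0], [0.1, 0, 0, -1, 0, 0, 0], [0.1, 0, 0, -1, 0, 0, 0], [0.1, 0, 0, -1, 0, 0, 0], [0.1, 0, 0, -1, 0, 0, 0], [0.1, 0, 0, -1, 0, 0, 0], [0.1, 0, 0, -1, 0, 0, 0], [0.1, 0, 0, -1, 0, 0, 0]]}}

```text
clock: 44.35
position: [0.6769, -0.0738, 0.2634]
ee_rot: [-0.05, -3.141, -0.0]
force: [0.2, -0.8, -0.8]
width: 0.279
gripper_force: 15.0
```

Emit:
{"name": "carry_out", "arguments": {"commands": [[0.1, 0.2, -0.4, -0.5, 0, 0, 0], [0.1, 0.4, -0.7, 0, 0, 0, 0], [0.1, 0.45, -0.8, 0, 0, 0, 0], [0.1, 0.45, -0.8, 0, 0, 0, 0], [0.1, 0.45, -0.8, 0, 0, 0, 0], [0.1, 0.45, -0.8, 0, 0, 0, 0], [0.1, 0.45, -0.7, 0, 0, 0, 0], [0.1, 0.35, -0.5, 0, 0, 0, 0]]}}

```text
clock: 45.15
position: [0.59, -0.2119, 0.273]
ee_rot: [-0.055, -3.139, 0.001]
force: [0.1, -0.3, -1.0]
width: 0.282
gripper_force: 15.0
```

Emit:
{"name": "carry_out", "arguments": {"commands": [[0.1, 0.1, -0.2, 0, 0, 0, 0], [0.1, 0, 0, 0, 0, 0, 0]]}}

```text
clock: 45.35
position: [0.5894, -0.2147, 0.2739]
ee_rot: [-0.053, -3.14, -0.0]
force: [0.6, -1.1, -0.3]
width: 0.281
gripper_force: 15.0
```

```bash
python3 go.py .5888 -.216 .1408 1.537; python3 fl.py
```

```text
turn shares (tool) [ 0.   -0.01  0.  ] shift in final axes [ 0.02 -0.05  5.32]
t 45.35 p [ 0.5894 -0.2147  0.2739] yaw_y 1.5372 tilt [ 0.001  0.    -1.   ] shift shares [ 0.02 -0.05  5.32] w 0.281 gf 15.0 F [ 0.6 -1.1 -0.3]
stopper 86 84 [312.7 140. ] [0.7063 0.0387] [0.023 0.022] 0.102
caddy rim 300 0.1322450919768598 ((0.5517027974128723, -0.23409409821033478), (0.14260733127593994, 0.15082377195358276), 89.24684143066406)
handle 383 ((0.5513148307800293, -0.2424870729446411), (0.13403259217739105, 0.014071354642510414), 87.2756576538086)
```

Emit:
{"name": "carry_out", "arguments": {"commands": [[0.1, 0.02, -0.05, 0.4, 0, 0, 0], [0.1, 0, 0, 0.8, 0, 0, 0], [0.1, 0, 0, 0.8, 0, 0, 0], [0.1, 0, 0, 0.8, 0, 0, 0], [0.1, 0, 0, 0.8, 0, 0, 0], [0.1, 0, 0, 0.7, 0, 0, 0], [0.1, 0, 0, 0.5, 0, 0, 0], [0.1, 0, 0, 0.1, 0, 0, 0]]}}

```text
clock: 46.2
position: [0.5891, -0.2138, 0.1496]
ee_rot: [-0.048, -3.138, -0.001]
force: [0.7, -0.2, -0.9]
width: 0.273
gripper_force: 15.0
```

Emit:
{"name": "carry_out", "arguments": {"commands": [[0.1, 0, 0, 0.1, 0, 0, 0], [0.1, 0, 0, 0.1, 0, 0, 0], [0.1, 0, 0, 0.09, 0, 0, 0], [0.1, 0, 0, 0.06, 0, 0, 0], [0.1, 0, 0, 0.06, 0, 0, 0], [0.1, 0, 0, 0.03, 0, 0, 0], [0.1, 0, 0, 0, 0, 0, 0], [0.1, 0, 0, 0, 0, 0, 0]]}}

```text
clock: 47.0
position: [0.5899, -0.215, 0.1409]
ee_rot: [0.05, 3.141, -0.0]
force: [0.4, -0.3, -0.1]
width: 0.277
gripper_force: 15.0
```

```bash
python3 go.py .5888 -.216 .1408 1.537
```

```text
turn shares (tool) [-0.    0.    0.02] shift in final axes [ 0.04 -0.04  0.  ]
t 47.0 p [ 0.5899 -0.215   0.1409] yaw_y 1.5389 tilt [-0. -0. -1.] shift shares [ 0.04 -0.04  0.  ] w 0.277 gf 15.0 F [ 0.4 -0.3 -0.1]
```

Emit:
{"name": "carry_out", "arguments": {"commands": [[0.5, 0, 0, 0.02, 0, 0, 0], [0.5, 0, 0, 0, 0, 0, 0], [0.5, 0, 0, 0, 0, 0, 0], [0.5, 0, 0, -0.2, 0, 0, 0], [0.5, 0, 0, -0.6, 0, 0, 0], [0.5, 0, 0, -1, 0, 0, 0], [0.5, 0, 0, -1, 0, 0, 0], [0.5, 0, 0, -1, 0, 0, 0]]}}

```text
clock: 47.8
position: [0.5897, -0.215, 0.2366]
ee_rot: [0.05, 3.141, -0.0]
force: [0.4, -0.7, -0.1]
width: 0.497
gripper_force: 0.0
```

Emit:
{"name": "carry_out", "arguments": {"commands": [[0.5, -0.2, 0.5, 0, 0, 0, 0], [0.5, -0.34, 0.8, 0, 0, 0, 0], [0.5, -0.34, 0.8, 0, 0, 0, 0], [0.5, -0.34, 0.8, 0, 0, 0, 0], [0.5, -0.34, 0.8, 0, 0, 0, 0], [0.5, -0.34, 0.8, 0, 0, 0, 0], [0.5, -0.34, 0.8, 0, 0, 0, 0], [0.5, -0.34, 0.8, 0, 0, 0, 0]]}}

```text
clock: 48.6
position: [0.6593, -0.0631, 0.2348]
ee_rot: [-0.049, -3.141, -0.001]
force: [0.1, -0.3, 0.4]
width: 0.501
gripper_force: 0.0
```

Emit:
{"name": "carry_out", "arguments": {"commands": [[0.5, -0.34, 0.8, 0, 0, 0, 0], [0.5, -0.34, 0.8, 0, 0, 0, 0], [0.5, -0.34, 0.8, 0, 0, 0, 0], [0.5, -0.34, 0.8, 0, 0, 0, 0], [0.5, -0.34, 0.8, 0, 0, 0, 0], [0.5, -0.1, 0.3, 0, 0, 0, 0], [0.5, 0, 0, 0, 0, 0, 0], [0.5, 0, 0, 0, 0, 0, 0]]}}

```text
clock: 49.4
position: [0.7073, 0.0403, 0.2352]
ee_rot: [-0.052, -3.141, 0.002]
force: [-0.2, -1.5, -0.3]
width: 0.5
gripper_force: 0.0
```

```bash
python3 wf.py;python3 go.py .7062 .0388 .074 1.537
```

```text
wrist 440 [314. 191.] [0.7056 0.0391 0.1013] [0.025 0.024 0.007]
turn shares (tool) [-0.01  0.   -0.  ] shift in final axes [ 0.04 -0.03  6.46]
t 49.5 p [0.7073 0.0396 0.2354] yaw_y 1.5369 tilt [-0.    -0.001 -1.   ] shift shares [ 0.04 -0.03  6.46] w 0.499 gf 0.0 F [-0.   1.   0.2]
```

Emit:
{"name": "carry_out", "arguments": {"commands": [[0.6, 0.05, -0.02, 0.3, 0, 0, 0], [0.6, 0, 0, 0.9, 0, 0, 0], [0.6, 0, 0, 1, 0, 0, 0], [0.6, 0, 0, 1, 0, 0, 0], [0.6, 0, 0, 1, 0, 0, 0], [0.6, 0, 0, 1, 0, 0, 0], [0.6, 0, 0, 0.8, 0, 0, 0], [0.6, 0, 0, 0.35, 0, 0, 0]], "squeeze": 15}}

```text
clock: 50.3
position: [0.7046, 0.0401, 0.074]
ee_rot: [-0.052, -3.138, 0.001]
force: [-0.2, -0.0, 0.3]
width: 0.603
gripper_force: 0.0
```

Emit:
{"name": "carry_out", "arguments": {"commands": [[0.6, 0, 0, 0.1, 0, 0, 0], [0.1, 0, 0, 0, 0, 0, 0], [0.1, 0, 0, 0, 0, 0, 0], [0.1, 0, 0, 0, 0, 0, 0], [0.1, 0, 0, 0, 0, 0, 0], [0.1, 0, 0, 0, 0, 0, 0], [0.1, 0, 0, 0, 0, 0, 0], [0.1, 0, 0, 0, 0, 0, 0]]}}

```text
clock: 51.1
position: [0.7067, 0.0409, 0.0746]
ee_rot: [0.05, 3.14, 0.0]
force: [0.5, -0.4, 3.2]
width: 0.279
gripper_force: 15.0
```

Emit:
{"name": "carry_out", "arguments": {"commands": [[0.1, 0, 0, -0.5, 0, 0, 0], [0.1, 0, 0, -1, 0, 0, 0], [0.1, 0, 0, -1, 0, 0, 0], [0.1, 0, 0, -1, 0, 0, 0], [0.1, 0, 0, -1, 0, 0, 0], [0.1, 0, 0, -1, 0, 0, 0], [0.1, 0, 0, -1, 0, 0, 0], [0.1, 0.2, -0.3, -1, 0, 0, 0]]}}

```text
clock: 51.9
position: [0.7008, 0.0351, 0.2627]
ee_rot: [-0.047, -3.141, -0.001]
force: [1.0, -1.1, -0.7]
width: 0.28
gripper_force: 15.0
```

Emit:
{"name": "carry_out", "arguments": {"commands": [[0.1, 0.4, -0.6, -0.9, 0, 0, 0], [0.1, 0.55, -0.8, 0, 0, 0, 0], [0.1, 0.55, -0.8, 0, 0, 0, 0], [0.1, 0.55, -0.8, 0, 0, 0, 0], [0.1, 0.55, -0.8, 0, 0, 0, 0], [0.1, 0.55, -0.8, 0, 0, 0, 0], [0.1, 0.55, -0.8, 0, 0, 0, 0], [0.1, 0.55, -0.8, 0, 0, 0, 0]]}}

```text
clock: 52.7
position: [0.5888, -0.1186, 0.2845]
ee_rot: [-0.05, -3.141, -0.0]
force: [0.3, -0.1, -1.3]
width: 0.281
gripper_force: 15.0
```

Emit:
{"name": "carry_out", "arguments": {"commands": [[0.1, 0.55, -0.8, 0, 0, 0, 0], [0.1, 0.55, -0.8, 0, 0, 0, 0], [0.1, 0.55, -0.8, 0, 0, 0, 0], [0.1, 0.55, -0.8, 0, 0, 0, 0], [0.1, 0.45, -0.6, 0, 0, 0, 0], [0.1, 0.1, -0.1, 0, 0, 0, 0], [0.1, 0, 0, 0, 0, 0, 0]]}}

```text
clock: 53.4
position: [0.5179, -0.2132, 0.2844]
ee_rot: [0.052, 3.141, 0.001]
force: [-0.1, 0.1, -0.6]
width: 0.279
gripper_force: 15.0
```

```bash
python3 go.py .5168 -.2126 .1408 1.537; python3 fl.py
```

```text
turn shares (tool) [0.   0.   0.01] shift in final axes [0.04 0.02 5.74]
t 53.4 p [ 0.5179 -0.2132  0.2844] yaw_y 1.5379 tilt [-0.  0. -1.] shift shares [0.05 0.02 5.74] w 0.279 gf 15.0 F [-0.1  0.1 -0.6]
caddy rim 518 0.13252285611332543 ((0.5509063601493835, -0.2498668134212494), (0.17483368515968323, 0.15049946308135986), 87.6143798828125)
handle 44 ((0.5527748465538025, -0.208287313580513), (0.014306088909506798, 0.01321370992809534), 87.21852111816406)
```

Emit:
{"name": "carry_out", "arguments": {"commands": [[0.1, 0.05, 0.02, 0.5, 0, 0, 0], [0.1, 0, 0, 0.8, 0, 0, 0], [0.1, 0, 0, 0.9, 0, 0, 0], [0.1, 0, 0, 0.9, 0, 0, 0], [0.1, 0, 0, 0.9, 0, 0, 0], [0.1, 0, 0, 0.8, 0, 0, 0], [0.1, 0, 0, 0.4, 0, 0, 0], [0.1, 0, 0, 0.1, 0, 0, 0]]}}

```text
clock: 54.25
position: [0.5163, -0.2116, 0.1499]
ee_rot: [-0.048, -3.139, -0.001]
force: [0.5, 0.4, -1.0]
width: 0.281
gripper_force: 15.0
```

Emit:
{"name": "carry_out", "arguments": {"commands": [[0.1, 0, 0, 0.1, 0, 0, 0], [0.1, 0, 0, 0.1, 0, 0, 0], [0.1, 0, 0, 0.1, 0, 0, 0], [0.1, 0, 0, 0.08, 0, 0, 0], [0.1, 0, 0, 0.06, 0, 0, 0], [0.1, 0, 0, 0.03, 0, 0, 0], [0.1, 0, 0, 0, 0, 0, 0], [0.1, 0, 0, 0, 0, 0, 0]]}}

```text
clock: 55.05
position: [0.5173, -0.2131, 0.1403]
ee_rot: [0.05, 3.14, -0.001]
force: [0.1, -0.6, 4.7]
width: 0.279
gripper_force: 15.0
```

```bash
python3 go.py .5168 -.2126 .1406 1.537
```

```text
turn shares (tool) [-0.    0.01  0.02] shift in final axes [ 0.02  0.02 -0.01]
t 55.05 p [ 0.5173 -0.2131  0.1403] yaw_y 1.5387 tilt [-0.001 -0.    -1.   ] shift shares [ 0.02  0.02 -0.01] w 0.279 gf 15.0 F [ 0.1 -0.6  4.7]
```

Emit:
{"name": "carry_out", "arguments": {"commands": [[0.5, 0, 0, 0, 0, 0, 0], [0.5, 0, 0, 0, 0, 0, 0], [0.5, 0, 0, 0, 0, 0, 0], [0.5, 0, 0, -0.2, 0, 0, 0], [0.5, 0, 0, -0.6, 0, 0, 0], [0.5, 0, 0, -1, 0, 0, 0], [0.5, 0, 0, -1, 0, 0, 0], [0.5, 0, 0, -1, 0, 0, 0]]}}

```text
clock: 55.85
position: [0.5167, -0.2126, 0.2359]
ee_rot: [-0.05, -3.141, -0.0]
force: [0.1, -0.9, 0.1]
width: 0.498
gripper_force: 0.0
```

Emit:
{"name": "carry_out", "arguments": {"commands": [[0.5, 0.5, 0.6, -0.4, 0, 0, 0], [0.5, 0.5, 0.8, 0, 0, 0, 0], [0.5, 0.5, 0.8, 0, 0, 0, 0], [0.5, 0.5, 0.8, 0, 0, 0, 0], [0.5, 0.5, 0.8, 0, 0, 0, 0], [0.5, 0.5, 0.8, 0, 0, 0, 0], [0.5, 0.5, 0.8, 0, 0, 0, 0], [0.5, 0, 0, 0, 0, 0, 0]]}}

```text
clock: 56.65
position: [0.4324, -0.0725, 0.2449]
ee_rot: [-0.045, -3.141, -0.002]
force: [-0.7, -0.7, -0.9]
width: 0.503
gripper_force: 0.0
```

```bash
cat > k.py <<'E'
from h import *
import sys
a=arm.get_image("top"); Q=cloud(a); b=arm.get_image("side"); S=cloud(b)
z=Q[...,2]; w=a["pixels"].min(2)>90
box=(Q[...,1]<-.15)&(Q[...,1]>-.42)
for nm,C,px in(("top",Q,a["pixels"]),("side",S,b["pixels"])):
    box=(C[...,1]<-.12)&(C[...,1]>-.42)&(C[...,0]>.25)&(C[...,0]<.475)
    m=(box&(C[...,2]>.145)&(C[...,2]<.165)); q=C[m]
    if len(q): print(nm,"knob top",len(q),((q.min(0)+q.max(0))/2).round(4),np.ptp(q,0).round(3))
    m=(box&(C[...,2]>.085)&(C[...,2]<.125)); q=C[m]
    if len(q): print(nm,"arm band",len(q),q.min(0).round(3),q.max(0).round(3),cv2.minAreaRect(q[:,:2].astype(np.float32)))
m=((z>.155)&(z<.178)&(w)&(Q[...,1]<-.15)&(Q[...,1]>-.41)&(Q[...,0]>.47)&(Q[...,0]<.63)).astype(np.uint8)
n,l,st,c=cv2.connectedComponentsWithStats(m)
for i in range(1,n):
    if st[i,4]>15: q=Q[l==i]; print("stopper in caddy",st[i,4],c[i].round(),((q.min(0)+q.max(0))/2).round(4))
if len(sys.argv)>1: save(sys.argv[1],np.hstack([cv2.resize(a["pixels"][130:310,290:520],(414,324)),cv2.resize(b["pixels"][100:260,300:490],(385,324))]))
E
python3 k.py k7; python3 go.py .337 -.22 .12 1.537
```

```text
top arm band 86 [ 0.423 -0.388  0.085] [ 0.473 -0.309  0.125] ((0.4473094940185547, -0.34754183888435364), (0.07914340496063232, 0.04823221266269684), 87.44062042236328)
side knob top 64 [ 0.3312 -0.2189  0.1517] [0.021 0.023 0.011]
side arm band 869 [ 0.309 -0.405  0.085] [ 0.475 -0.12   0.125] ((0.4081607460975647, -0.25104936957359314), (0.1361282616853714, 0.30288827419281006), 46.397071838378906)
stopper in caddy 103 [425. 180.] [ 0.5906 -0.2159  0.1649]
stopper in caddy 105 [456. 182.] [ 0.5846 -0.2838  0.164 ]
stopper in caddy 108 [487. 182.] [ 0.583  -0.3557  0.1645]
stopper in caddy 110 [426. 213.] [ 0.5166 -0.2136  0.164 ]
stopper in caddy 111 [488. 215.] [ 0.5101 -0.3527  0.1644]
turn shares (tool) [0.   0.01 0.03] shift in final axes [ 3.67 -5.93  5.01]
t 56.75 p [ 0.4338 -0.0749  0.2451] yaw_y 1.54 tilt [-0.001  0.    -1.   ] shift shares [ 3.7  -5.92  5.  ] w 0.502 gf 0.0 F [0.2 0.1 0.9]
```

View pics/k7.png

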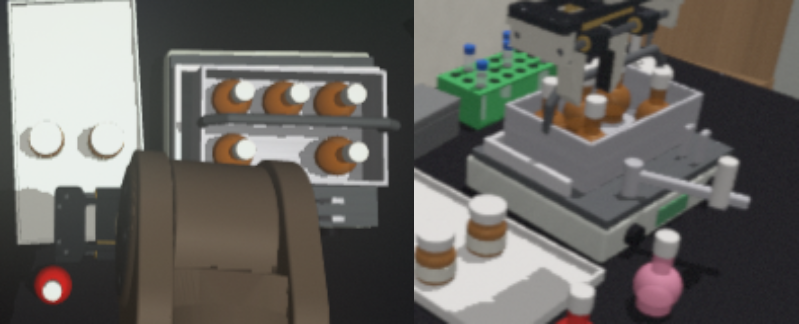

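All five flasks stand upright in the caddy, three far and two near; the tray holds only the jars. The keeper is still open, with its knob at right (725,180). Next I measure the knob and pivot from the first, unoccluded top view.

Run:
```python
from h import *
for f in("top0","side0"):
    a=dict(np.load(f+".npz")); C=cloud(a); w=a["pixels"].min(2)>80
    box=w&(C[...,1]<-.12)&(C[...,1]>-.42)&(C[...,0]>.28)&(C[...,0]<.475)
    for lo,hi in((.075,.085),(.085,.095),(.095,.105),(.105,.115),(.115,.13),(.13,.145),(.145,.16)):
        q=C[box&(C[...,2]>lo)&(C[...,2]<hi)]
        if len(q)>4:
            for nm,s in(("near pivot",q[:,0]>.40),("rest",q[:,0]<=.40)):
                p=q[s]; 
                if len(p)>4: print(f,lo,nm,len(p),((p.min(0)+p.max(0))/2).round(4),np.ptp(p,0).round(3), np.median(p,0).round(4))
```

```text
top0 0.085 near pivot 19 [ 0.428  -0.2779  0.0913] [0.053 0.154 0.007] [ 0.4256 -0.2124  0.0931]
top0 0.085 rest 35 [ 0.3531 -0.1901  0.0921] [0.087 0.135 0.006] [ 0.3542 -0.2291  0.0937]
top0 0.095 near pivot 90 [ 0.4279 -0.2712  0.1   ] [0.053 0.151 0.01 ] [ 0.4208 -0.216   0.098 ]
top0 0.095 rest 211 [ 0.3548 -0.1884  0.0998] [0.089 0.136 0.01 ] [ 0.3477 -0.2336  0.0978]
top0 0.105 near pivot 108 [ 0.4387 -0.2762  0.1086] [0.031 0.158 0.007] [ 0.4426 -0.2128  0.108 ]
top0 0.105 rest 10 [ 0.3369 -0.2167  0.1108] [0.012 0.011 0.006] [ 0.339  -0.2138  0.1109]
top0 0.115 rest 15 [ 0.3356 -0.2158  0.1236] [0.014 0.009 0.012] [ 0.337  -0.2131  0.1234]
top0 0.13 rest 14 [ 0.3357 -0.2161  0.1379] [0.014 0.012 0.014] [ 0.3365 -0.2129  0.1375]
top0 0.145 rest 81 [ 0.3328 -0.2214  0.1507] [0.02  0.022 0.01 ] [ 0.3325 -0.2207  0.1523]
side0 0.075 near pivot 63 [ 0.438  -0.2739  0.0801] [0.031 0.161 0.01 ] [ 0.4388 -0.3375  0.0807]
side0 0.085 near pivot 96 [ 0.429  -0.2737  0.09  ] [0.055 0.161 0.01 ] [ 0.428  -0.2122  0.0905]
side0 0.085 rest 89 [ 0.3545 -0.1853  0.0905] [0.09  0.13  0.009] [ 0.3609 -0.2268  0.0915]
side0 0.095 near pivot 115 [ 0.4285 -0.274   0.1   ] [0.057 0.161 0.01 ] [ 0.4289 -0.2134  0.0995]
side0 0.095 rest 154 [ 0.3547 -0.1878  0.0999] [0.09  0.134 0.01 ] [ 0.3504 -0.2265  0.0994]
side0 0.105 near pivot 79 [ 0.4393 -0.2751  0.1086] [0.032 0.163 0.007] [ 0.4415 -0.2138  0.1095]
side0 0.105 rest 35 [ 0.3317 -0.2154  0.1101] [0.021 0.015 0.01 ] [ 0.3278 -0.2126  0.1102]
side0 0.115 rest 55 [ 0.332  -0.2158  0.1225] [0.02  0.016 0.015] [ 0.3285 -0.2122  0.122 ]
side0 0.13 rest 55 [ 0.3322 -0.2182  0.1372] [0.021 0.017 0.014] [ 0.3289 -0.2121  0.137 ]
side0 0.145 rest 67 [ 0.3319 -0.2197  0.1507] [0.022 0.022 0.011] [ 0.3309 -0.2155  0.1536]
```

Pivot is at (0.4426,-0.2128) and knob at (0.3325,-0.2205), 110 mm apart against the stated 112. The arm is about 1.32 rad open, and the shut knob position should be about (0.423,-0.3225). Move above the knob.

Emit:
{"name": "carry_out", "arguments": {"commands": [[0.6, 0.4, -0.6, 0, 0, 0, 0], [0.6, 0.5, -0.8, 0, 0, 0, 0], [0.6, 0.5, -0.8, 0, 0, 0, 0], [0.6, 0.5, -0.8, 0, 0, 0, 0], [0.6, 0.5, -0.8, 0, 0, 0, 0], [0.6, 0.5, -0.8, 0, 0, 0, 0], [0.6, 0.5, -0.8, 0, 0, 0, 0], [0.6, 0.4, -0.5, 0, 0, 0, 0]], "squeeze": 20}}

```text
clock: 57.55
position: [0.3332, -0.2218, 0.245]
ee_rot: [0.055, 3.141, -0.001]
force: [-0.2, -0.2, 0.4]
width: 0.598
gripper_force: 0.0
```

Emit:
{"name": "carry_out", "arguments": {"commands": [[0.6, 0, 0, 0, 0, 0, 0], [0.6, 0, 0, 0, 0, 0, 0]]}}

```text
clock: 57.75
position: [0.3343, -0.2199, 0.2449]
ee_rot: [0.053, 3.141, -0.0]
force: [0.0, 0.4, -0.1]
width: 0.599
gripper_force: 0.0
```

```bash
python3 - <<'E'
from h import *
s=arm.observe(); im=arm.get_image("wrist"); P=cloud(im,wristT(s,im)); m=(P[...,2]>.145)&(P[...,2]<.162)&(P[...,0]<.4)&(P[...,0]>.28)&(P[...,1]<-.18)&(P[...,1]>-.27)&(im["pixels"].min(2)>100); q=P[m]
print(m.sum(),((q.min(0)+q.max(0))/2).round(4) if m.any() else "",np.ptp(q,0).round(3) if m.any() else "")
print(s["joints"])
E
python3 go.py .3325 -.2205 .126 1.537
```

```text
459 [ 0.3306 -0.2209  0.1506] [0.021 0.021 0.011]
[-0.0390428   0.0197647   0.50707907  2.07877679 -0.01120212  1.04508061
  2.01074076]
turn shares (tool) [-0.    0.    0.02] shift in final axes [ 0.08 -0.05  4.75]
t 57.8 p [ 0.3346 -0.2194  0.2448] yaw_y 1.5385 tilt [-0. -0. -1.] shift shares [ 0.08 -0.05  4.75] w 0.598 gf 0.0 F [ 0.6 -1.2 -0.5]
```

Joint 7 is at 2.01, so swinging with the arm from here would pass its range. I'll make a half turn the other way first (same grasp) and then follow the arc.

Emit:
{"name": "carry_out", "arguments": {"commands": [[0.6, 0, 0, 0, 0, 0, 1], [0.6, 0, 0, 0, 0, 0, 1], [0.6, 0, 0, 0, 0, 0, 1], [0.6, 0, 0, 0, 0, 0, 1], [0.6, 0, 0, 0, 0, 0, 1], [0.6, 0, 0, 0, 0, 0, 1], [0.6, 0, 0, 0, 0, 0, 1], [0.6, 0, 0, 0, 0, 0, 1]]}}

```text
clock: 58.6
position: [0.3348, -0.2187, 0.2447]
ee_rot: [1.273, 2.872, -0.0]
force: [-0.9, 0.2, -0.1]
width: 0.6
gripper_force: 0.0
```

Emit:
{"name": "carry_out", "arguments": {"commands": [[0.6, 0, 0, 0, 0, 0, 1], [0.6, 0, 0, 0, 0, 0, 1], [0.6, 0, 0, 0, 0, 0, 1], [0.6, 0, 0, 0, 0, 0, 1], [0.6, 0, 0, 0, 0, 0, 1], [0.6, 0, 0, 0, 0, 0, 1], [0.6, 0, 0, 0, 0, 0, 1], [0.6, 0, 0, 0, 0, 0, 1]]}}

```text
clock: 59.4
position: [0.3348, -0.2187, 0.2447]
ee_rot: [2.291, 2.15, -0.0]
force: [0.4, -0.4, 0.6]
width: 0.602
gripper_force: 0.0
```

Emit:
{"name": "carry_out", "arguments": {"commands": [[0.6, 0, 0, 0, 0, 0, 1], [0.6, 0, 0, 0, 0, 0, 1], [0.6, 0, 0, 0, 0, 0, 1], [0.6, 0, 0, 0, 0, 0, 1], [0.6, 0, 0, 0, 0, 0, 1], [0.6, 0, 0, 0, 0, 0, 1], [0.6, 0, 0, 0, 0, 0, 1], [0.6, 0, 0, 0, 0, 0, 1]]}}

```text
clock: 60.2
position: [0.3348, -0.2187, 0.2447]
ee_rot: [2.947, 1.088, -0.0]
force: [1.0, 0.2, 0.1]
width: 0.599
gripper_force: 0.0
```

Emit:
{"name": "carry_out", "arguments": {"commands": [[0.6, 0, 0, 0, 0, 0, 1], [0.6, 0, 0, 0, 0, 0, 1], [0.6, 0, 0, 0, 0, 0, 1], [0.6, 0, 0, 0, 0, 0, 1], [0.6, 0, 0, 0, 0, 0, 1], [0.6, 0, 0, 0, 0, 0, 1], [0.6, 0, 0, 0, 0, 0, 1], [0.6, 0, 0, 0, 0, 0, 0]]}}

```text
clock: 61.0
position: [0.3347, -0.2188, 0.2447]
ee_rot: [3.141, 0.015, -0.0]
force: [-0.4, -0.7, 0.5]
width: 0.603
gripper_force: 0.0
```

```bash
python3 go.py .332 -.2207 .126 -1.571; python3 -c "
from h import *
print(arm.observe()['joints'])"
```

```text
turn shares (tool) [0.  0.  0.1] shift in final axes [-0.11  0.08  4.75]
t 61.0 p [ 0.3347 -0.2188  0.2447] yaw_y -1.5612 tilt [-0.  0. -1.] shift shares [-0.11  0.08  4.75] w 0.603 gf 0.0 F [-0.4 -0.7  0.5]
[-0.08983479  0.01730176  0.55668495  2.08186242 -0.01045539  1.04502102
 -1.08917922]
```

Emit:
{"name": "carry_out", "arguments": {"commands": [[0.6, -0.1, 0.08, 0.3, 0, 0, 0], [0.6, 0, 0, 0.8, 0, 0, 0], [0.6, 0, 0, 0.9, 0, 0, 0], [0.6, 0, 0, 0.9, 0, 0, 0], [0.6, 0, 0, 0.9, 0, 0, 0], [0.6, 0, 0, 0.6, 0, 0, 0], [0.6, 0, 0, 0.3, 0, 0, 0], [0.6, 0, 0, 0.05, 0, 0, 0]]}}

```text
clock: 61.8
position: [0.331, -0.2212, 0.1252]
ee_rot: [-3.141, -0.017, 0.003]
force: [0.4, -0.3, 0.4]
width: 0.599
gripper_force: 0.0
```

Emit:
{"name": "carry_out", "arguments": {"commands": [[0.1, 0, 0, 0, 0, 0, 0], [0.1, 0, 0, 0, 0, 0, 0], [0.1, 0, 0, 0, 0, 0, 0], [0.1, 0, 0, 0, 0, 0, 0], [0.1, 0, 0, 0, 0, 0, 0], [0.1, 0, 0, 0, 0, 0, 0], [0.1, 0, 0, 0, 0, 0, 0], [0.1, 0, 0, 0, 0, 0, 0]]}}

```text
clock: 62.6
position: [0.3318, -0.2215, 0.1262]
ee_rot: [3.141, 0.015, 0.001]
force: [-1.1, 1.6, 5.6]
width: 0.231
gripper_force: 20.0
```

```bash
python3 go.py .423 -.3225 .126 -0.24
```

```text
turn shares (tool) [  0.    -0.   -13.21] shift in final axes [-3.06  4.51  0.01]
t 62.6 p [ 0.3318 -0.2215  0.1262] yaw_y -1.5611 tilt [ 0.001  0.    -1.   ] shift shares [3.61 4.08 0.01] w 0.231 gf 20.0 F [-1.1  1.6  5.6]
```

Emit:
{"name": "carry_out", "arguments": {"commands": [[0.1, 0.05, 0.44, 0, 0, 0, -1], [0.1, 0.05, 0.44, 0, 0, 0, -1], [0.1, 0.05, 0.44, 0, 0, 0, -1], [0.1, 0.05, 0.44, 0, 0, 0, -1], [0.1, 0.05, 0.44, 0, 0, 0, -1], [0.1, 0.05, 0.44, 0, 0, 0, -1], [0.1, 0, 0, 0, 0, 0, 0]]}}

```text
clock: 63.3
position: [0.359, -0.2817, 0.1262]
ee_rot: [2.993, 0.951, 0.006]
force: [8.8, 7.6, 4.2]
width: 0.232
gripper_force: 20.0
```

```bash
cat > arc.py <<'E'
from h import *
s=arm.observe(); M=Ro.from_rotvec(s["ee_rot"]).as_matrix(); p=np.array(s["position"])[:2]-[.4426,-.2128]
print("r",np.hypot(*p).round(4),"theta",np.degrees(np.arctan2(p[1],p[0])).round(2),"yaw_y",np.degrees(np.arctan2(M[1,1],M[0,1])).round(2),"z",s["position"][2].round(4),"F",np.round(s["force"],1),s["width"].round(3),s["gripper_force"])
E
python3 arc.py; python3 go.py .423 -.3225 .126 -0.24
```

```text
turn shares (tool) [ 0.03 -0.03 -7.15] shift in final axes [-0.98  2.88  0.01]
t 63.3 p [ 0.359  -0.2817  0.1262] yaw_y -0.9555 tilt [ 0.004  0.002 -1.   ] shift shares [1.15 2.81 0.02] w 0.232 gf 20.0 F [8.8 7.6 4.2]Traceback (most recent call last):
  File "arc.py", line 3, in <module>
    print("r",np.hypot(*p).round(4),"theta",np.degrees(np.arctan2(p[1],p[0])).round(2),"yaw_y",np.degrees(np.arctan2(M[1,1],M[0,1])).round(2),"z",s["position"][2].round(4),"F",np.round(s["force"],1),s["width"].round(3),s["gripper_force"])
                                                                                                                                                                                                       ^^^^^^^^^^^^^^^^
AttributeError: 'float' object has no attribute 'round'
```

Force points at the pivot, so the true pivot is about 5 mm further in y: (0.443,-0.207). I'll use the corrected arc.

Emit:
{"name": "carry_out", "arguments": {"commands": [[0.1, 0.15, 0.44, 0, 0, 0, -1], [0.1, 0.08, 0.44, 0, 0, 0, -1], [0.1, 0.07, 0.44, 0, 0, 0, -1], [0.1, 0.07, 0.44, 0, 0, 0, -1], [0.1, 0.07, 0.44, 0, 0, 0, -1], [0.1, 0, 0, 0, 0, 0, 0]]}}

```text
clock: 63.9
position: [0.4045, -0.3126, 0.1262]
ee_rot: [2.667, 1.658, 0.002]
force: [1.7, 2.9, 7.8]
width: 0.238
gripper_force: 20.0
```

```bash
sed -i 's/\[.4426,-.2128\]/[.443,-.207]/; s/s\["width"\].round(3)/s["width"]/' arc.py; python3 arc.py; python3 k.py
```

```text
r 0.1124 theta -110.03 yaw_y -26.25 z 0.1262 F [1.7 2.9 7.8] 0.237822191120512 20.003133416175842
top knob top 18 [ 0.413  -0.3119  0.1533] [0.024 0.009 0.014]
top arm band 409 [ 0.321 -0.379  0.086] [ 0.475 -0.12   0.124] ((0.4195561408996582, -0.2396097183227539), (0.09003563225269318, 0.29644453525543213), 22.577096939086914)
side knob top 160 [ 0.4052 -0.3068  0.1551] [0.06  0.036 0.02 ]
side arm band 665 [ 0.323 -0.389  0.085] [ 0.475 -0.12   0.125] ((0.4199986755847931, -0.24581018090248108), (0.09611507505178452, 0.3030211925506592), 20.173233032226562)
stopper in caddy 104 [425. 180.] [ 0.5906 -0.216   0.1643]
stopper in caddy 104 [456. 182.] [ 0.5848 -0.2841  0.1646]
stopper in caddy 108 [487. 182.] [ 0.583  -0.3559  0.1651]
stopper in caddy 108 [426. 213.] [ 0.5166 -0.2135  0.1644]
stopper in caddy 72 [488. 213.] [ 0.5134 -0.3533  0.1656]
```

Emit:
{"name": "carry_out", "arguments": {"commands": [[0.1, 0.04, 0.22, 0, 0, 0, -0.5], [0.1, 0.04, 0.22, 0, 0, 0, -0.5], [0.1, 0.04, 0.22, 0, 0, 0, -0.5], [0.1, 0, 0, 0, 0, 0, 0]]}}

```text
clock: 64.4
position: [0.4166, -0.3158, 0.126]
ee_rot: [-2.538, -1.846, 0.003]
force: [-7.0, 3.1, 13.3]
width: 0.235
gripper_force: 20.0
```

```bash
python3 arc.py
```

```text
r 0.112 theta -103.66 yaw_y -17.93 z 0.126 F [-7.   3.1 13.3] 0.2354534727418315 20.00056028366089
```

Emit:
{"name": "carry_out", "arguments": {"commands": [[0.1, 0.02, 0.1, 0, 0, 0, -0.2], [0.1, 0.02, 0.1, 0, 0, 0, -0.2], [0.1, 0, 0, 0, 0, 0, 0]]}}

```text
clock: 64.7
position: [0.4168, -0.3155, 0.1256]
ee_rot: [-2.497, -1.889, 0.009]
force: [-23.1, 6.9, 26.3]
width: 0.234
gripper_force: 20.0
```

```bash
python3 arc.py
python3 - <<'E'
from h import *
b=arm.get_image("side"); a=arm.get_image("top")
save("k8",np.hstack([cv2.resize(b["pixels"][140:230,370:490],(480,360)),cv2.resize(a["pixels"][200:290,400:480],(320,360))]))
E
```

```text
r 0.1116 theta -103.58 yaw_y -15.8 z 0.1256 F [-23.1   6.9  26.3] 0.23425317367260431 20.039874762296677
```

View pics/k8.png

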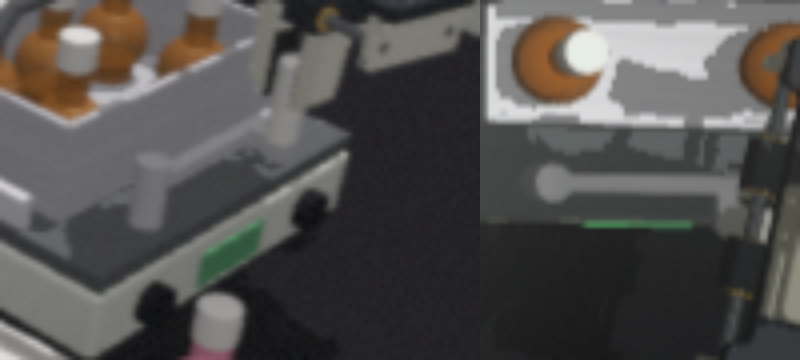

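The arm lies parallel to the platform's near edge, against its stop, with its end at the catch. I'll relax the push, release and lift.

Emit:
{"name": "carry_out", "arguments": {"commands": [[0.1, 0, -0.08, 0, 0, 0, 0], [0.1, 0, -0.04, 0, 0, 0, 0], [0.42, 0, 0, 0, 0, 0, 0], [0.42, 0, 0, 0, 0, 0, 0], [0.42, 0, 0, 0, 0, 0, 0], [0.42, 0, 0, -0.3, 0, 0, 0], [0.42, 0, 0, -0.8, 0, 0, 0], [0.42, 0, 0, -1, 0, 0, 0]]}}

```text
clock: 65.6
position: [0.4206, -0.3155, 0.1787]
ee_rot: [-2.5, -1.899, 0.001]
force: [0.8, 0.5, -0.2]
width: 0.42
gripper_force: 0.0
```

Emit:
{"name": "carry_out", "arguments": {"commands": [[0.42, 0, 0, -1, 0, 0, 0], [0.42, 0, 0, -1, 0, 0, 0], [0.42, -0.6, -0.7, -0.5, 0, 0, 0], [0.42, -0.6, -0.7, 0, 0, 0, 0], [0.42, -0.6, -0.7, 0, 0, 0, 0], [0.42, -0.6, -0.7, 0, 0, 0, 0], [0.42, 0, 0, 0, 0, 0, 0], [0.42, 0, 0, 0, 0, 0, 0]]}}

```text
clock: 66.4
position: [0.3376, -0.355, 0.2415]
ee_rot: [2.502, 1.899, 0.001]
force: [0.9, -0.7, 0.2]
width: 0.419
gripper_force: 0.0
```

```bash
python3 k.py k9; python3 fl.py
python3 - <<'E'
from h import *
s=arm.observe(); im=arm.get_image("wrist"); P=cloud(im,wristT(s,im)); b=arm.get_image("side"); S=cloud(b)
for C in(P,S):
    m=(C[...,2]>.147)&(C[...,2]<.162)&(C[...,0]<.45)&(C[...,0]>.39)&(C[...,1]<-.28)&(C[...,1]>-.35); q=C[m]
    if len(q): c=(q.min(0)+q.max(0))/2; print("knob",len(q),c.round(4),np.ptp(q,0).round(3),"theta",np.degrees(np.arctan2(c[1]+.207,c[0]-.443)).round(2))
    m=(C[...,2]>.092)&(C[...,2]<.107)&(C[...,0]<.47)&(C[...,0]>.40)&(C[...,1]<-.215)&(C[...,1]>-.30); q=C[m]
    if len(q)>20: f=np.polyfit(q[:,1],q[:,0],1); print("arm slope dx/dy",f,"yaw vs shaker .0335", len(q))
E
```

```text
top knob top 82 [ 0.4173 -0.3156  0.151 ] [0.02  0.02  0.011]
top arm band 554 [ 0.321 -0.389  0.086] [ 0.475 -0.12   0.125] ((0.42224442958831787, -0.24261997640132904), (0.08803863078355789, 0.30544427037239075), 23.456418991088867)
side knob top 51 [ 0.4159 -0.3134  0.1507] [0.019 0.02  0.011]
side arm band 659 [ 0.322 -0.403  0.085] [ 0.475 -0.12   0.125] ((0.42560818791389465, -0.24954751133918762), (0.08878187090158463, 0.31842324137687683), 23.031635284423828)
stopper in caddy 105 [425. 180.] [ 0.5908 -0.2156  0.1637]
stopper in caddy 104 [456. 182.] [ 0.585  -0.2842  0.1644]
stopper in caddy 108 [487. 182.] [ 0.5828 -0.3551  0.1658]
stopper in caddy 109 [426. 213.] [ 0.5165 -0.2135  0.1651]
stopper in caddy 111 [488. 215.] [ 0.5102 -0.3529  0.1647]
caddy rim 1108 0.13239675176389137 ((0.5494667291641235, -0.2854187488555908), (0.24564135074615479, 0.15031930804252625), 87.30207824707031)
handle 624 ((0.549314022064209, -0.28700006008148193), (0.2196405977010727, 0.014151021838188171), 87.23614501953125)
knob 557 [ 0.4164 -0.3156  0.1516] [0.021 0.021 0.009] theta -103.76
arm slope dx/dy [0.03058867 0.44837543] yaw vs shaker .0335 1359
knob 47 [ 0.4161 -0.3132  0.1524] [0.019 0.02  0.01 ] theta -104.19
arm slope dx/dy [-3.64260863e-06  4.39286495e-01] yaw vs shaker .0335 94
```

View pics/k9.png

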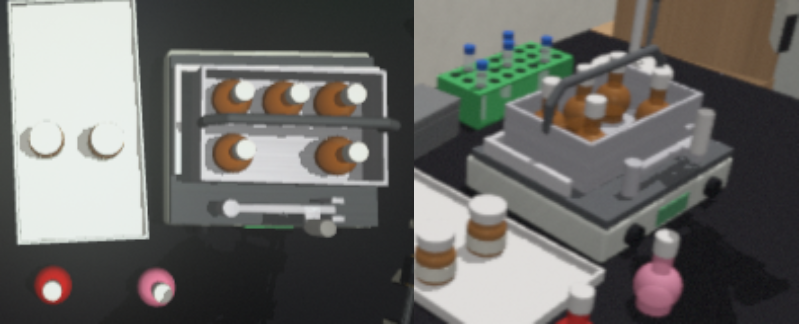

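The arm's end lies between the fork's prongs at (335,207), its slope matches the shaker's to 0.003 rad, five flasks are upright in the caddy, and both jars are in place. Handing in.

```bash
python3 -c "
from cell import arm
print(arm.sign_off())"
```

```text
the job is handed in; nothing more can be done
None
```

I handed the job in at about 66 s of the 210 s, with no verdict returned: the last images showed the caddy in the nest about 5 mm off centre, all five amber flasks upright in it, the keeper shut in its catch, and both jars still in the tray.

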